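# Seal the spacer tub

### The arm

A 6-joint arm with a two-finger parallel gripper is mounted at the origin on a cart in front of the work surface, level with it; the furniture and walls round the work are solid. World frame = base frame: x ahead of the robot, y to its left, z up, the work surface at z = 0. Lengths are in m, angles in rad, forces in N, time in s.
With the tool pointing down it reaches from about 0.35 to 0.975 m from the base axis. Payload 7.1 kg.
Tool frame: the origin (TCP) lies at the very end of the fingers, on their centre line; the grasp point (between the pads) lies 19 mm behind it; z points along the fingers, x is the direction in which the jaws open and shut, and the axes are right-handed (so a half turn about z gives the same grasp; the last joint's range is limited). The gripper opens to 88 mm and grips with 3 to 60 N. Pads are 20 mm wide; open, the fingers measure 115 mm over their backs; the gripper's body (75 mm by 178 mm) begins 61 mm behind the grasp point.
Start: joints at [-1.128, 0.423, 1.63, -0, 1.089, -0.019], TCP at [0.278, -0.56, 0.223] pointing down, gripper open.
Joint ranges: [-3, 3], [-0.9, 2.11], [0.09, 2.58], [-1.31, 4.45], [0.11, 2.69], [-2.54, 2.54]. Speed limits (rad/s): [2.39, 2.39, 3.01, 3.14, 3.14, 3.14].

### API

Orientations are given as [roll, pitch, yaw] about the fixed x, y, z axes, in that order (R = Rz(yaw) Ry(pitch) Rx(roll)).
In Python, from bench import manip gives the robot as it stands. The module is installed in compiled form; this text tells all that it offers.
- The arm moves only by the tool send_rows, never from a script. Its argument "plan" is a list of rows, each an object of numbers: "ax", "ay", "az": the turn, a rotation vector about the tool's x, y, z in rad; "tx", "ty", "tz": the shift along the tool's x, y, z in cm; "claw": the closure, from 0 (fully open) to 1 (shut). In form: [{"ax": .., "ay": .., "az": .., "tx": .., "ty": .., "tz": .., "claw": ..}, ...]. A call has 1 to 12 rows; each row shifts and turns the pose as measured when the row begins, along the tool's axes as they then stand; what a row does not reach is not made up. A row lasts 1/12 s, in which the tool goes at most 41.7 mm and 7.16 degrees, less where a joint would pass 70% of its speed; a pose out of reach is approached as far as the arm can. A call is refused whole if a number of a shift passes 4.17 or a number of a turn 0.125, either way. A call with a gripper value outside its range is refused whole. The fingers move at their own pace and stop on an object; "grip_force" is the grip in N (left out, the last holds). Time passes only in rows, so rows that do not move let the fingers close. It gives the time, the measured TCP pose, the force and the opening at its end, in the units of the state.
- manip.state(): the state, without advancing time (a new reading comes with each control period).
- manip.read_camera(name): name is "scene" or "top"; returns (picture, depth): 480x640x3 uint8, blue, green, red; 480x640 float32, m along the optical axis (not along the pixel's ray), 0 where there is no reading.
- manip.camera_params(name): a dict with "fovy" (degrees; the focal length in pixels is half the picture's height over the tangent of half this angle, whatever the lens; pixels are square), "cx", "cy" (the principal point, pixels), "dist_coeffs" ([k1, k2, p1, p2, k3] as OpenCV has them; the pictures are not rectified), "extrinsics" (4x4, takes a point from camera to world coordinates). Camera axes: x right, y down, z forward; pixel columns grow to the right and rows downward; lengths in m; the calibration is good to about 2 mm. A picture is of the moment at which its call begins. camera_params takes no time and is no camera call.
- manip.sign_off(): hands the job in, once; it reports no verdict.
The state is a dict: "time_s": time; "qpos": joint angles; "qvel": joint speeds; "joint_torque": joint torques, N m; "tool_pos": TCP position; "tcp_rot": TCP orientation; "wrist_force": force on the tool from outside, world axes, zero at the start; "wrist_torque": the same for the moment, N m; "grip_width": finger opening in m.
Only numpy, scipy, OpenCV 4.12 (cv2) and the standard library are available. Lean on these libraries where they do the work, as an engineer would, in place of code of your own. Each camera call takes 0.05 s, during which the arm holds its last target. There are 200 camera calls.

### The job

Put the blue lid on the sloping grey tub, plug into its mouth, then press it down with the fingertips at one corner after another until all four corners of the seal are fully home and the lid sits flush. Do not push it home by its grip or force it (it cracks if about 60 N bears on the tub), and leave the spanner, offcut and wedge where they lie.

Things in the scene. Friction and masses are not known exactly. Their poses are not given: they have to be found in the camera images.
- stand: Plywood stand, base 155 x 168 mm, fixed to the bench, carrying the tub at a slope. Origin on the bench roughly (within 6 mm) under the middle of the tub's mouth; +x is its high rear side, z up.
- tub: Open grey tub fixed on the stand, 110 (x) x 150 (y) x 60 (z) mm, walls 6 mm (mouth 98 x 138 mm). Its z axis, out of the mouth, leans 25 degrees from vertical toward the stand's -x. Origin: centre of the underside. Steel rings in it, under 26 mm high. Laid on the fresh seal, the lid's origin is at z = 59.5 mm in this frame; fully home at 53.5 mm, at the middle in x and y.
- mouth (a point): Centre of the tub's mouth, in the plane of the rim (60 mm from the underside). On the rim lies a black rubber seal with a lip at each corner, 7.5 mm proud of the rim. Each lip resists with about 11 N, gives way 6 mm when pressed harder, then stops hard (1.5 mm above the rim), and stays where it was pushed.
- lid: Loose blue rigid lid, about 0.2 kg, right way up on the bench. Origin: centre of the underside, z up. Plug 91 (x) x 131 (y) mm, lower edge rounded, z = 0 to 8 mm; plate 118 x 158 mm, z = 8 to 15 mm; four white 18 mm spots on the plate at x = +-48, y = +-67 mm mark where to press, each over a seal lip when on. Fits either way round. Pressing one corner makes the opposite one rise.
- grip (a point): Top centre of the lid's white upright bar grip, 45 mm above the lid's underside: 64 mm long (lid x), 18 mm wide (lid y), 30 mm high above the plate.
- spanner: Open-end spanner 40 x 211 x 8 mm, loose bystander; origin at centre of underside, length along y.
- offcut: Pale wood block 65 x 90 x 42 mm, loose bystander; origin at centre of underside.
- wedge: Wooden wedge 28 x 110 x 18 mm, loose bystander; origin at centre of underside, length along y.
- seal_fl (a joint): How far the seal lip at the tub's low front (-x), left (+y) corner has been pressed in, along the tub's -z: 0 = fresh, 0.006 m = fully home.
- seal_fr (a joint): How far the seal lip at the tub's low front (-x), right (-y) corner has been pressed in, along the tub's -z: 0 = fresh, 0.006 m = fully home.
- seal_bl (a joint): How far the seal lip at the tub's high rear (+x), left (+y) corner has been pressed in, along the tub's -z: 0 = fresh, 0.006 m = fully home.
- seal_br (a joint): How far the seal lip at the tub's high rear (+x), right (-y) corner has been pressed in, along the tub's -z: 0 = fresh, 0.006 m = fully home.

How it is judged:
By the outcome, as a careful person would: the job done as asked, in the order asked, and still so for the second after the job is handed in, with the robot touching nothing.
It also fails if it takes over 64 s, if anything falls off the work surface, if the arm or the gripper's body presses on something with over 40 N, if the wrist force passes 120 N, or if a joint passes its speed limit or range.

## Working session

There is one attempt and no reset: what is moved stays moved. The work goes in short steps, Python scripts to look and compute and a tool call to move; the robot and the scene stay as the last step left them, time stands still between calls to the robot, and variables do not carry over. Pictures are saved under pics/ and viewed, about 8 in all and at most 12, crops included, and the job is handed in when it is done.

Besides the shell and the picture viewer there is one more tool, called after ">>>" by a JSON object that holds its "method" and its "body". send_rows: Moves the arm, as the interface text tells. Its arguments: {"type":"object","properties":{"plan":{"type":"array"},"grip_force":{"type":"number"}},"required":["plan"]}

```bash
mkdir -p pics; cat > h.py <<'E'
import numpy as np, cv2
from bench import manip
from scipy.spatial.transform import Rotation as R
def cam(n):
    p=manip.camera_params(n); f=240/np.tan(np.radians(p['fovy'])/2)
    K=np.array([[f,0,p['cx']],[0,f,p['cy']],[0,0,1]]); return K,np.array(p['dist_coeffs'],float),np.array(p['extrinsics'])
def pts(n,uv,depth):  # pixels + depth along axis -> world
    K,d,T=cam(n); uv=np.asarray(uv,float).reshape(-1,1,2)
    xy=cv2.undistortPoints(uv,K,d)[:,0]; z=np.asarray(depth,float).reshape(-1,1)
    return np.hstack([xy*z,z])@T[:3,:3].T+T[:3,3]
def plane(n,uv,nrm,c): # ray onto plane nrm.x=c
    K,d,T=cam(n); xy=cv2.undistortPoints(np.asarray(uv,float).reshape(-1,1,2),K,d)[:,0]
    r=np.hstack([xy,np.ones((len(xy),1))])@T[:3,:3].T; o=T[:3,3]
    return o+r*((c-nrm@o)/(r@nrm))[:,None]
def st():
    s=manip.state(); return {k:np.round(s[k],4) for k in ('time_s','tool_pos','tcp_rot','wrist_force','grip_width','qpos')}
E
python3 - <<'E'
from h import *
for n in('scene','top'):
    im,d=manip.read_camera(n); cv2.imwrite(f'pics/{n}0.png',im); np.savez(f'{n}0.npz',im=im,d=d)
    K,dc,T=cam(n); print(n,K[0,0],K[:2,2],dc,T.round(3).tolist(),(d>0).mean())
print(manip.state())
E
```

```text
scene 603.5874125082318 [328.28288255 229.48022338] [-0.11219145  0.          0.          0.          0.        ] [[0.87, -0.315, 0.38, -0.204], [-0.494, -0.545, 0.678, -1.21], [-0.007, -0.777, -0.629, 1.207], [0.0, 0.0, 0.0, 1.0]] 0.9441861979166667
top 457.65832040452193 [318.66076672 244.86352902] [-0.02420868  0.          0.          0.          0.        ] [[-0.03, -0.989, 0.143, 0.344], [-0.999, 0.031, 0.009, -0.014], [-0.013, -0.143, -0.99, 1.151], [0.0, 0.0, 0.0, 1.0]] 0.99603515625
{'time_s': 0.1, 'qpos': array([-1.12801957e+00,  4.23796357e-01,  1.63056646e+00, -2.66568848e-05,
        1.08863301e+00, -1.90385802e-02]), 'qvel': array([-8.41007863e-05, -4.82879196e-04, -2.33231133e-03, -4.63108349e-04,
       -1.27545183e-04, -1.04463257e-03]), 'joint_torque': array([ 2.53917751e-04, -5.45611238e+01, -2.74323785e+01,  6.45713601e-02,
        1.88840559e-02, -6.41519409e-05]), 'tool_pos': array([ 0.27826808, -0.55908667,  0.22197801]), 'tcp_rot': array([-3.14158954e+00,  1.40337409e-03, -1.10896861e+00]), 'wrist_force': array([ 0.01181843, -0.56488124, -0.89212548]), 'wrist_torque': array([0.01630818, 0.03843891, 0.03567774]), 'grip_width': 0.0877944466086505}
```

View pics/scene0.png

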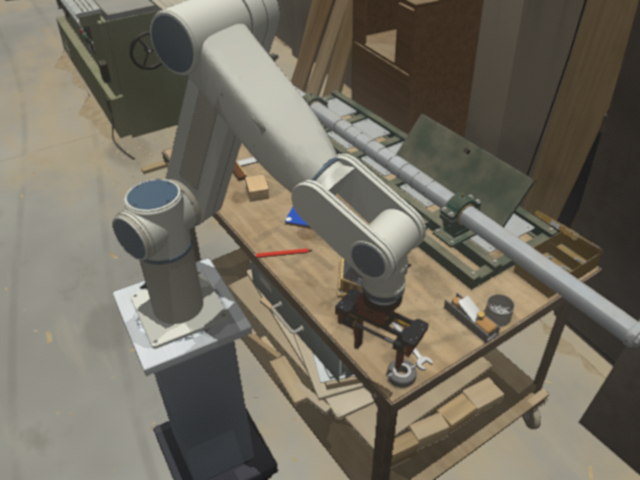

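View pics/top0.png

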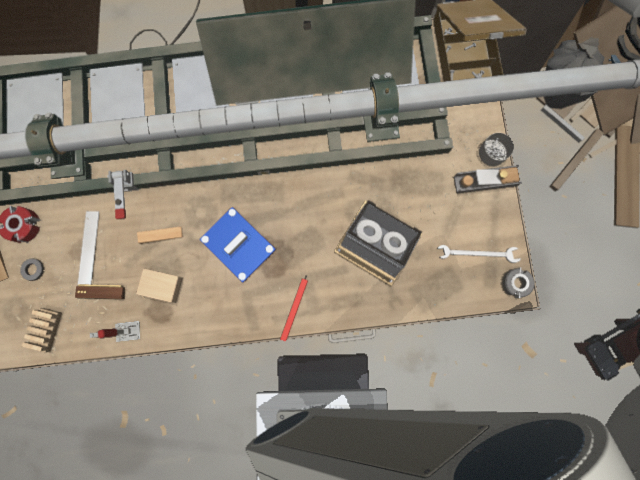

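```bash
python3 - <<'E'
from h import *
D=np.load('top0.npz'); im,d=D['im'],D['d']; hsv=cv2.cvtColor(im,cv2.COLOR_BGR2HSV)
# lid
m=cv2.inRange(hsv,(105,120,60),(130,255,255)); m[:, :190]=0; m[:,290:]=0
c=max(cv2.findContours(m,0,2)[0],key=cv2.contourArea); hull=cv2.convexHull(c)
hm=np.zeros_like(m); cv2.drawContours(hm,[hull],-1,255,-1); hm=cv2.dilate(hm,np.ones((5,5)))
w=cv2.inRange(hsv,(0,0,170),(180,70,255))&hm
n,l,s,ce=cv2.connectedComponentsWithStats(w)
for i in range(1,n):
    if s[i,4]>15: print('spot',ce[i].round(1),s[i,4],plane('top',ce[i],np.array([0,0,1.]),.015).round(4),plane('top',ce[i],np.array([0,0,1.]),.045).round(4), 'depthz',pts('top',ce[i],d[int(ce[i][1]),int(ce[i][0])]).round(3))
r=cv2.minAreaRect(plane('top',c[:,0],np.array([0,0,1.]),.015)[:,:2].astype(np.float32)*1000); print('lid rect',r)
# tub black seal
m=cv2.inRange(hsv,(0,0,0),(180,255,75)); m[:195]=0;m[292:]=0;m[:,:325]=0;m[:,430:]=0
n,l,s,ce=cv2.connectedComponentsWithStats(m); i=1+np.argmax(s[1:,4]); print('tub',s[i])
cv2.imwrite('pics/tubmask.png',np.hstack([cv2.resize(im[190:295,325:432],None,fx=3.7,fy=5,interpolation=0),cv2.resize(cv2.cvtColor(m,8)[190:295,325:432],None,fx=3.7,fy=5,interpolation=0)]))
v,u=np.where(m>0); P=pts('top',np.c_[u,v],d[v,u]); print(np.percentile(P[:,2],[0,5,25,50,75,95,100]).round(3))
# pipe & others heights
for uv in [(250,115),(385,100),(560,82),(120,130),(300,50),(120,190),(380,20),(85,290),(495,150),(430,140)]: print(uv,pts('top',uv,d[uv[1],uv[0]]).round(3))
E
```

```text
spot [209.5 229.9] 82 [[0.5552 0.2711 0.015 ]] [[0.5496 0.2635 0.045 ]] depthz [[0.555 0.271 0.015]]
spot [231.8 212.3] 37 [[0.5987 0.2144 0.015 ]] [[0.592  0.2084 0.045 ]] depthz [[0.599 0.215 0.014]]
spot [259.9 230.5] 16 [[0.5495 0.1432 0.015 ]] [[0.5441 0.139  0.045 ]] depthz [[ 0.553  0.146 -0.004]]
spot [234.3 242.2] 182 [[0.5217 0.2082 0.015 ]] [[0.517  0.2023 0.045 ]] depthz [[0.517 0.202 0.046]]
spot [269.  248.5] 44 [[0.5029 0.1209 0.015 ]] [[0.4987 0.1173 0.045 ]] depthz [[0.503 0.121 0.016]]
spot [227.5 267. ] 131 [[0.4596 0.2256 0.015 ]] [[0.4566 0.2192 0.045 ]] depthz [[0.46  0.226 0.011]]
spot [252.2 275. ] 28 [[0.4375 0.1637 0.015 ]] [[0.4351 0.159  0.045 ]] depthz [[ 0.439  0.166 -0.002]]
lid rect ((517.3204956054688, 200.59251403808594), (154.93399047851562, 114.49797058105469), 44.116512298583984)
tub [348 201  73  65 449]
[0.028 0.049 0.079 0.093 0.121 0.126 1.151]
(250, 115) [[0.791 0.143 0.163]]
(385, 100) [[ 0.811 -0.165  0.175]]
(560, 82) [[ 0.851 -0.575  0.159]]
(120, 130) [[0.769 0.444 0.159]]
(300, 50) [[0.957 0.025 0.148]]
(120, 190) [[0.649 0.474 0.08 ]]
(380, 20) [[ 1.005 -0.163  0.181]]
(85, 290) [[0.412 0.583 0.018]]
(495, 150) [[ 0.738 -0.463  0.023]]
(430, 140) [[ 0.764 -0.294  0.039]]
```

View pics/tubmask.png

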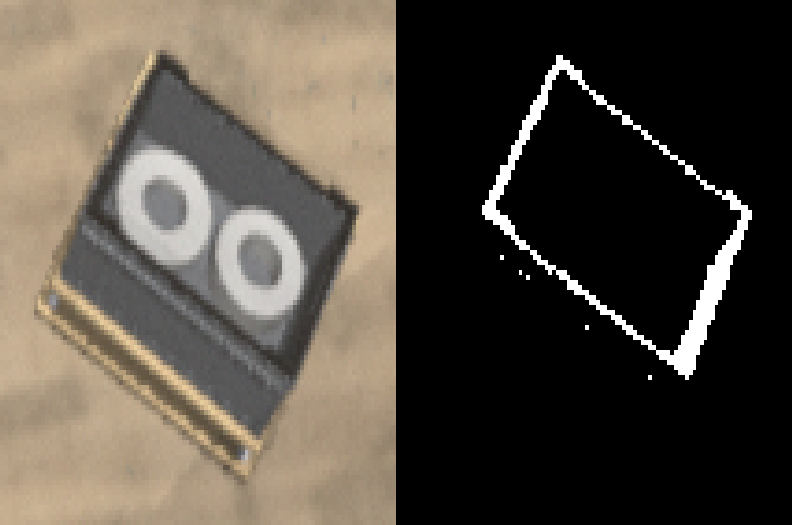

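```bash
python3 - <<'E'
from h import *
D=np.load('top0.npz'); im,d=D['im'],D['d']; hsv=cv2.cvtColor(im,cv2.COLOR_BGR2HSV)
m=cv2.inRange(hsv,(0,0,0),(180,255,75)); m[:195]=0;m[292:]=0;m[:,:325]=0;m[:,430:]=0
n,l,s,ce=cv2.connectedComponentsWithStats(m); i=1+np.argmax(s[1:,4])
v,u=np.where(l==i); P=pts('top',np.c_[u,v],d[v,u]); k=(P[:,2]>.03)&(P[:,2]<.2); P=P[k];UV=np.c_[u,v][k]
rng=np.random.default_rng(0); best=None
for _ in range(3000):
    a=P[rng.choice(len(P),3,0)]; nn=np.cross(a[1]-a[0],a[2]-a[0]); L=np.linalg.norm(nn)
    if L<1e-6: continue
    nn/=L; nn*=np.sign(nn[2]); 
    if abs(np.degrees(np.arccos(nn[2]))-25)>4: continue
    q=abs((P-a[0])@nn)<.003
    if best is None or q.sum()>best.sum(): best=q
c=P[best].mean(0); nn=np.linalg.svd(P[best]-c)[2][2]; nn*=np.sign(nn[2])
print('plane inl',best.sum(),len(P),'tilt',np.degrees(np.arccos(nn[2])),'n',nn,'res',np.std((P[best]-c)@nn))
phi=np.arctan2(-nn[1],-nn[0]); print('yaw of tub x',np.degrees(phi))
hull=cv2.convexHull(UV[best].astype(np.int32)); Q=plane('top',hull[:,0],nn,nn@c)
for tilt in (25,):
    n2=np.array([-np.cos(phi)*np.sin(np.radians(tilt)),-np.sin(phi)*np.sin(np.radians(tilt)),np.cos(np.radians(tilt))])
    ey=np.array([-np.sin(phi),np.cos(phi),0]); ex=np.cross(ey,n2)
    Q=plane('top',UV[best],n2,n2@c); q=np.c_[(Q-c)@ex,(Q-c)@ey]*1000
    r=cv2.minAreaRect(q.astype(np.float32)); print(r, 'centre',c+ex*r[0][0]/1e3+ey*r[0][1]/1e3,ex,ey,n2)
    B=cv2.boxPoints(r)/1e3; print((c+B[:,:1]*ex+B[:,1:]*ey).round(4))
# height of points near rim in tub z relative to fitted plane, for whole region
vv,uu=np.mgrid[195:292,325:430]; A=pts('top',np.c_[uu.ravel(),vv.ravel()],d[195:292,325:430].ravel()); h=((A-c)@n2)*1000
X=(A-c)@ex*1000;Y=(A-c)@ey*1000;k=(abs(X)<70)&(abs(Y)<90)&(A[:,2]>.02)
print(np.histogram(h[k],bins=np.arange(-70,14,3)))
t=k&(h>-2.5)&(h<6);print('rimpts X',np.percentile(X[t],[1,99]),'Y',np.percentile(Y[t],[1,99]),np.sum(t))
E
```

```text
plane inl 240 447 tilt 25.58374887649491 n [ 0.35869387 -0.24044918  0.90195505] res 0.0016402945423120425
yaw of tub x 146.16421527856346
((-5.040660858154297, -4.8037567138671875), (110.61526489257812, 147.4047088623047), 0.6866945624351501) centre [ 0.5205784  -0.15933766  0.1003314 ] [-0.75281266  0.50464532  0.42261826] [-0.55681451 -0.83063687  0.        ] [ 0.35104231 -0.23531998  0.90630779]
[[ 0.5222 -0.2484  0.0766]
 [ 0.603  -0.125   0.0773]
 [ 0.5189 -0.0703  0.1241]
 [ 0.4382 -0.1936  0.1233]]
(array([ 22,  51, 127, 120, 252, 174, 153, 347, 208, 124, 222, 240, 127,
        93,  98, 102,  88,  74,  82, 131, 157, 111, 215, 195, 105,  54,
         2]), array([-70, -67, -64, -61, -58, -55, -52, -49, -46, -43, -40, -37, -34,
       -31, -28, -25, -22, -19, -16, -13, -10,  -7,  -4,  -1,   2,   5,
         8,  11]))
rimpts X [-61.57680922  50.37244897] Y [-79.79577532  68.84866863] 459
```

```bash
cat >> h.py <<'E'
def go(pos,rpy_or_R,claw,n=None,step=.038,ang=.115,show=12):
    import json
    s=manip.state(); p=np.array(s['tool_pos']); r=R.from_euler('xyz',s['tcp_rot'])
    g=rpy_or_R if isinstance(rpy_or_R,R) else R.from_euler('xyz',rpy_or_R)
    dv=(r.inv()*g).as_rotvec(); D=np.array(pos)-p
    n=n or max(1,int(np.ceil(max(np.linalg.norm(D)/step,np.linalg.norm(dv)/ang))))
    out=[]
    for i in range(n):
        ri=r*R.from_rotvec(dv*i/n); t=ri.inv().apply(D/n)*100; a=dv/n
        out.append({k:round(float(x),3) for k,x in zip(('ax','ay','az','tx','ty','tz'),[*a,*t])}|{'claw':claw})
    print(st()['time_s'],'err mm',(D*1000).round(1),'deg',np.degrees(np.linalg.norm(dv)).round(2),'F',np.round(s['wrist_force'],1),'w',round(s['grip_width'],4),'n',n)
    print(json.dumps(out[:show]).replace('"claw": 0}','"claw":0}'))
    return out
# lid estimates
LC=np.array([.5173,.2018]); LY=np.radians(-45.5)
GR=[np.pi,0,np.radians(44.5)]
E
python3 -c "
from h import *
go([LC[0],LC[1],.15],GR,0)"
```

```text
0.1 err mm [239.  760.9 -72. ] deg 108.04 F [ 0.  -0.6 -0.9] w 0.0878 n 22
[{"ax": -0.0, "ay": 0.0, "az": -0.086, "tx": -2.612, "ty": -2.514, "tz": 0.331, "claw":0}, {"ax": -0.0, "ay": 0.0, "az": -0.086, "tx": -2.387, "ty": -2.728, "tz": 0.331, "claw":0}, {"ax": -0.0, "ay": 0.0, "az": -0.086, "tx": -2.145, "ty": -2.922, "tz": 0.33, "claw":0}, {"ax": -0.0, "ay": 0.0, "az": -0.086, "tx": -1.887, "ty": -3.095, "tz": 0.33, "claw":0}, {"ax": -0.0, "ay": 0.0, "az": -0.086, "tx": -1.615, "ty": -3.246, "tz": 0.33, "claw":0}, {"ax": -0.0, "ay": 0.0, "az": -0.086, "tx": -1.331, "ty": -3.372, "tz": 0.33, "claw":0}, {"ax": -0.0, "ay": 0.0, "az": -0.086, "tx": -1.037, "ty": -3.473, "tz": 0.329, "claw":0}, {"ax": -0.0, "ay": 0.0, "az": -0.086, "tx": -0.736, "ty": -3.55, "tz": 0.329, "claw":0}, {"ax": -0.0, "ay": 0.0, "az": -0.086, "tx": -0.43, "ty": -3.6, "tz": 0.329, "claw":0}, {"ax": -0.0, "ay": 0.0, "az": -0.086, "tx": -0.12, "ty": -3.623, "tz": 0.329, "claw":0}, {"ax": -0.0, "ay": 0.0, "az": -0.086, "tx": 0.191, "ty": -3.62, "tz": 0.328, "claw":0}, {"ax": -0.0, "ay": 0.0, "az": -0.086, "tx": 0.5, "ty": -3.591, "tz": 0.328, "claw":0}]
```

>>> {"method": "send_rows", "body": {"plan": [{"ax":0,"ay":0,"az":-0.086,"tx":-2.6,"ty":-2.5,"tz":0,"claw":0},{"ax":0,"ay":0,"az":-0.086,"tx":-2.4,"ty":-2.7,"tz":0,"claw":0},{"ax":0,"ay":0,"az":-0.086,"tx":-2.1,"ty":-2.9,"tz":0,"claw":0},{"ax":0,"ay":0,"az":-0.086,"tx":-1.9,"ty":-3.1,"tz":0,"claw":0},{"ax":0,"ay":0,"az":-0.086,"tx":-1.6,"ty":-3.2,"tz":0,"claw":0},{"ax":0,"ay":0,"az":-0.086,"tx":-1.3,"ty":-3.4,"tz":0,"claw":0},{"ax":0,"ay":0,"az":-0.086,"tx":-1.0,"ty":-3.5,"tz":0,"claw":0},{"ax":0,"ay":0,"az":-0.086,"tx":-0.7,"ty":-3.5,"tz":0,"claw":0},{"ax":0,"ay":0,"az":-0.086,"tx":-0.4,"ty":-3.6,"tz":0,"claw":0},{"ax":0,"ay":0,"az":-0.086,"tx":-0.1,"ty":-3.6,"tz":0,"claw":0},{"ax":0,"ay":0,"az":-0.086,"tx":0.2,"ty":-3.6,"tz":0,"claw":0},{"ax":0,"ay":0,"az":-0.086,"tx":0.5,"ty":-3.6,"tz":0,"claw":0}]}}

```text
time_s: 1.1
tool_pos: [0.4018, -0.1314, 0.2184]
tcp_rot: [-3.14, 0.003, -0.041]
wrist_force: [1.4, -0.4, -0.7]
grip_width: 0.0879
```

```bash
python3 -c "
from h import *
go([LC[0],LC[1],.12],GR,0)"
```

```text
1.1 err mm [115.5 333.2 -98.4] deg 46.84 F [ 1.4 -0.4 -0.7] w 0.0879 n 10
[{"ax": -0.0, "ay": 0.0, "az": -0.082, "tx": 1.021, "ty": -3.375, "tz": 0.988, "claw":0}, {"ax": -0.0, "ay": 0.0, "az": -0.082, "tx": 1.293, "ty": -3.28, "tz": 0.987, "claw":0}, {"ax": -0.0, "ay": 0.0, "az": -0.082, "tx": 1.557, "ty": -3.164, "tz": 0.986, "claw":0}, {"ax": -0.0, "ay": 0.0, "az": -0.082, "tx": 1.81, "ty": -3.027, "tz": 0.986, "claw":0}, {"ax": -0.0, "ay": 0.0, "az": -0.082, "tx": 2.05, "ty": -2.869, "tz": 0.985, "claw":0}, {"ax": -0.0, "ay": 0.0, "az": -0.082, "tx": 2.278, "ty": -2.692, "tz": 0.985, "claw":0}, {"ax": -0.0, "ay": 0.0, "az": -0.082, "tx": 2.49, "ty": -2.498, "tz": 0.984, "claw":0}, {"ax": -0.0, "ay": 0.0, "az": -0.082, "tx": 2.685, "ty": -2.286, "tz": 0.984, "claw":0}, {"ax": -0.0, "ay": 0.0, "az": -0.082, "tx": 2.863, "ty": -2.06, "tz": 0.984, "claw":0}, {"ax": -0.0, "ay": 0.0, "az": -0.082, "tx": 3.021, "ty": -1.819, "tz": 0.984, "claw":0}]
```

>>> {"method": "send_rows", "body": {"plan": [{"ax":0,"ay":0,"az":-0.082,"tx":1.0,"ty":-3.4,"tz":0,"claw":0},{"ax":0,"ay":0,"az":-0.082,"tx":1.3,"ty":-3.3,"tz":0.5,"claw":0},{"ax":0,"ay":0,"az":-0.082,"tx":1.6,"ty":-3.2,"tz":1,"claw":0},{"ax":0,"ay":0,"az":-0.082,"tx":1.8,"ty":-3.0,"tz":1,"claw":0},{"ax":0,"ay":0,"az":-0.082,"tx":2.1,"ty":-2.9,"tz":1,"claw":0},{"ax":0,"ay":0,"az":-0.082,"tx":2.3,"ty":-2.7,"tz":1,"claw":0},{"ax":0,"ay":0,"az":-0.082,"tx":2.5,"ty":-2.5,"tz":1,"claw":0},{"ax":0,"ay":0,"az":-0.082,"tx":2.7,"ty":-2.3,"tz":1,"claw":0},{"ax":0,"ay":0,"az":-0.082,"tx":2.9,"ty":-2.1,"tz":1,"claw":0},{"ax":0,"ay":0,"az":-0.082,"tx":3.0,"ty":-1.8,"tz":1,"claw":0},{"ax":0,"ay":0,"az":0,"tx":0,"ty":0,"tz":0,"claw":0}]}}

```text
time_s: 2.02
tool_pos: [0.5141, 0.2298, 0.1298]
tcp_rot: [-3.141, -0.002, 0.831]
wrist_force: [-0.4, -0.8, 0.1]
grip_width: 0.0878
```

```bash
python3 - <<'E'
from h import *
im,d=manip.read_camera('scene'); cv2.imwrite('pics/s1.png',im); np.savez('s1.npz',im=im,d=d)
go([LC[0],LC[1],.020],GR,0)
E
```

```text
2.0667 err mm [   4.3  -25.9 -110. ] deg 2.94 F [-0.   0.3  0.1] w 0.088 n 3
[{"ax": -0.0, "ay": -0.0, "az": 0.017, "tx": -0.541, "ty": 0.692, "tz": 3.667, "claw":0}, {"ax": -0.0, "ay": -0.0, "az": 0.017, "tx": -0.529, "ty": 0.7, "tz": 3.668, "claw":0}, {"ax": -0.0, "ay": -0.0, "az": 0.017, "tx": -0.516, "ty": 0.708, "tz": 3.668, "claw":0}]
```

View pics/s1.png

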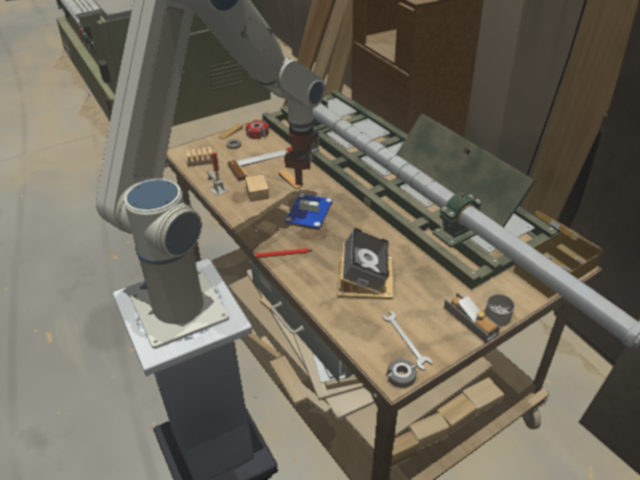

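>>> {"method": "send_rows", "body": {"plan": [{"ax":0,"ay":0,"az":0.05,"tx":-1.6,"ty":2.1,"tz":0,"claw":0},{"ax":0,"ay":0,"az":0,"tx":0,"ty":0,"tz":0,"claw":0},{"ax":0,"ay":0,"az":0,"tx":0,"ty":0,"tz":0,"claw":0}]}}

```text
time_s: 2.32
tool_pos: [0.516, 0.2008, 0.1289]
tcp_rot: [-3.14, 0.003, 0.777]
wrist_force: [0.7, 0.6, 0.1]
grip_width: 0.0875
```

```bash
python3 - <<'E'
from h import *
go([LC[0],LC[1],.020],GR,0)
# tub from scene view: dark mask, depth
D=np.load('s1.npz'); im,d=D['im'],D['d']
n2=np.array([.35104231,-.23531998,.90630779]);ex=np.array([-.75281266,.50464532,.42261826]);ey=np.array([-.55681451,-.83063687,0]);M=np.array([.5206,-.1593,.1003])
for name,box in (('s1',(325,215,405,300)),('top0',(325,195,430,292))):
    D=np.load(name+'.npz'); d=D['d']; x0,y0,x1,y1=box; cn='scene' if name=='s1' else 'top'
    vv,uu=np.mgrid[y0:y1,x0:x1]; A=pts(cn,np.c_[uu.ravel(),vv.ravel()],d[y0:y1,x0:x1].ravel())
    X,Y,Z=[(A-M)@e*1000 for e in (ex,ey,n2)]; 
    g=D['im'][y0:y1,x0:x1].max(2).ravel()
    k=(abs(X)<64)&(abs(Y)<84)&(Z>-9)&(Z<16)&(A[:,2]>.03)
    print(name,k.sum(),np.histogram(Z[k],bins=range(-9,17,2))[0])
    for nm,kk in (('x-',X<-45),('x+',X>45),('y-',Y<-65),('y+',Y>65)):
        q=k&kk; print(nm,q.sum(),'Z med',np.median(Z[q]).round(1),'X',np.percentile(X[q],[2,50,98]).round(1),'Y',np.percentile(Y[q],[2,50,98]).round(1))
E
```

```text
2.3167 err mm [   1.3    1.  -108.9] deg 0.21 F [0.7 0.6 0.1] w 0.0875 n 3
[{"ax": -0.001, "ay": 0.001, "az": 0.0, "tx": 0.066, "ty": 0.013, "tz": 3.629, "claw":0}, {"ax": -0.001, "ay": 0.001, "az": 0.0, "tx": 0.062, "ty": 0.01, "tz": 3.629, "claw":0}, {"ax": -0.001, "ay": 0.001, "az": 0.0, "tx": 0.058, "ty": 0.008, "tz": 3.63, "claw":0}]
s1 521 [63 67 92 93 72 62 40 22  6  4  0  0]
x- 139 Z med -1.4 X [-57.  -50.8 -45.9] Y [-71.   11.1  78.1]
x+ 133 Z med -1.9 X [46.2 52.5 56.3] Y [-69.3  12.3  80.1]
y- 100 Z med -2.3 X [-52.3  -7.   51.9] Y [-74.7 -67.9 -65.2]
y+ 192 Z med -2.5 X [-54.7   0.3  53.5] Y [67.4 77.4 82.4]
top0 779 [ 97  70  94 159 163  72  67  46  10   1   0   0]
x- 278 Z med -1.7 X [-56.8 -51.4 -47.2] Y [-72.1   1.6  69.4]
x+ 315 Z med -1.4 X [46.9 52.8 56.3] Y [-71.9   3.   72.6]
y- 139 Z med -1.0 X [-52.9  -0.2  55.2] Y [-76.7 -71.8 -65.6]
y+ 139 Z med 0.0 X [-53.6   3.5  53.9] Y [65.5 70.5 75.3]
```

>>> {"method": "send_rows", "body": {"plan": [{"tx":0.15,"ty":0.03,"tz":3.5,"claw":0},{"tx":0,"ty":0,"tz":3.5,"claw":0},{"tx":0,"ty":0,"tz":2.0,"claw":0},{"tx":0,"ty":0,"tz":0.9,"claw":0.3},{"tx":0,"ty":0,"tz":0,"claw":0.5},{"tx":0,"ty":0,"tz":0,"claw":0.5}]}}

```text
invalid input at $.plan[0]: expected keys ax, ay, az, tx, ty, tz, claw
```

```bash
python3 - <<'E'
from h import *
go([LC[0],LC[1],.020],GR,0); print(st())
E
```

```text
2.3167 err mm [   1.3    1.  -108.9] deg 0.21 F [0.7 0.6 0.1] w 0.0875 n 3
[{"ax": -0.001, "ay": 0.001, "az": 0.0, "tx": 0.066, "ty": 0.013, "tz": 3.629, "claw":0}, {"ax": -0.001, "ay": 0.001, "az": 0.0, "tx": 0.062, "ty": 0.01, "tz": 3.629, "claw":0}, {"ax": -0.001, "ay": 0.001, "az": 0.0, "tx": 0.058, "ty": 0.008, "tz": 3.63, "claw":0}]
{'time_s': np.float64(2.3167), 'tool_pos': array([0.516 , 0.2008, 0.1289]), 'tcp_rot': array([-3.1397e+00,  3.1000e-03,  7.7680e-01]), 'wrist_force': array([0.7029, 0.6259, 0.1405]), 'grip_width': np.float64(0.0875), 'qpos': array([ 3.4930e-01,  4.4980e-01,  1.8504e+00,  6.0000e-04,  8.4500e-01,
       -4.2800e-01])}
```

>>> {"method": "send_rows", "body": {"plan": [{"ax":0,"ay":0,"az":0,"tx":0.15,"ty":0.03,"tz":3.5,"claw":0},{"ax":0,"ay":0,"az":0,"tx":0,"ty":0,"tz":3.5,"claw":0},{"ax":0,"ay":0,"az":0,"tx":0,"ty":0,"tz":2.0,"claw":0},{"ax":0,"ay":0,"az":0,"tx":0,"ty":0,"tz":0.9,"claw":0.3},{"ax":0,"ay":0,"az":0,"tx":0,"ty":0,"tz":0,"claw":0.5},{"ax":0,"ay":0,"az":0,"tx":0,"ty":0,"tz":0,"claw":0.5}]}}

```text
time_s: 2.82
tool_pos: [0.5189, 0.199, 0.0307]
tcp_rot: [3.141, -0.002, 0.77]
wrist_force: [0.7, -0.2, -0.2]
grip_width: 0.0715
```

```bash
python3 - <<'E'
from h import *
go([LC[0],LC[1],.020],GR,0); print(st())
E
```

```text
2.8167 err mm [ -1.6   2.8 -10.7] deg 0.38 F [ 0.7 -0.2 -0.2] w 0.0715 n 1
[{"ax": 0.001, "ay": -0.002, "az": -0.006, "tx": 0.08, "ty": -0.311, "tz": 1.069, "claw":0}]
{'time_s': np.float64(2.8167), 'tool_pos': array([0.5189, 0.199 , 0.0307]), 'tcp_rot': array([ 3.141e+00, -2.300e-03,  7.705e-01]), 'wrist_force': array([ 0.6513, -0.2438, -0.1995]), 'grip_width': np.float64(0.0715), 'qpos': array([ 3.4460e-01,  6.1170e-01,  1.8805e+00,  7.0000e-04,  6.4710e-01,
       -4.2650e-01])}
```

>>> {"method": "send_rows", "body": {"plan": [{"ax":0,"ay":0,"az":-0.006,"tx":0.1,"ty":-0.3,"tz":1.0,"claw":0.5},{"ax":0,"ay":0,"az":0,"tx":0,"ty":0,"tz":0.1,"claw":0.7},{"ax":0,"ay":0,"az":0,"tx":0,"ty":0,"tz":0,"claw":1},{"ax":0,"ay":0,"az":0,"tx":0,"ty":0,"tz":0,"claw":1},{"ax":0,"ay":0,"az":0,"tx":0,"ty":0,"tz":0,"claw":1},{"ax":0,"ay":0,"az":0,"tx":0,"ty":0,"tz":0,"claw":1},{"ax":0,"ay":0,"az":0,"tx":0,"ty":0,"tz":0,"claw":1},{"ax":0,"ay":0,"az":0,"tx":0,"ty":0,"tz":0,"claw":1}], "grip_force": 30}}

```text
time_s: 3.48
tool_pos: [0.5206, 0.2033, 0.0243]
tcp_rot: [3.138, -0.01, 0.777]
wrist_force: [0.0, 1.4, -0.6]
grip_width: 0.0178
```

```bash
python3 - <<'E'
from h import *
go([LC[0],LC[1],.15],GR,1); print(st())
E
```

```text
3.4833 err mm [ -3.3  -1.5 125.7] deg 0.61 F [ 0.   1.4 -0.6] w 0.0178 n 4
[{"ax": 0.001, "ay": -0.002, "az": 0.0, "tx": -0.054, "ty": -0.018, "tz": -3.143, "claw": 1}, {"ax": 0.001, "ay": -0.002, "az": 0.0, "tx": -0.062, "ty": -0.021, "tz": -3.143, "claw": 1}, {"ax": 0.001, "ay": -0.002, "az": 0.0, "tx": -0.069, "ty": -0.024, "tz": -3.143, "claw": 1}, {"ax": 0.001, "ay": -0.002, "az": 0.0, "tx": -0.077, "ty": -0.027, "tz": -3.143, "claw": 1}]
{'time_s': np.float64(3.4833), 'tool_pos': array([0.5206, 0.2033, 0.0243]), 'tcp_rot': array([ 3.1375, -0.0099,  0.777 ]), 'wrist_force': array([ 0.0473,  1.358 , -0.6115]), 'grip_width': np.float64(0.0178), 'qpos': array([ 3.5080e-01,  6.2350e-01,  1.8798e+00,  7.0000e-04,  6.2760e-01,
       -4.2670e-01])}
```

```bash
cat >> h.py <<'E'
n2=np.array([.35104231,-.23531998,.90630779]);_ex=np.array([-.75281266,.50464532,.42261826]);_ey=np.array([-.55681451,-.83063687,0]);M=np.array([.5206,-.1593,.1003])
a=np.radians(.6); ex=np.cos(a)*_ex+np.sin(a)*_ey; ey=np.cross(n2,ex)
TR=R.from_matrix(np.c_[-ey,-ex,-n2])
OFF=-.0012  # lid origin along tool y
def tcp_for(h,dx=0,dy=0): return M+n2*(h+.0243)+ex*(OFF+dx)+ey*dy
E
python3 - <<'E'
from h import *
t=tcp_for(.06); print(t,TR.as_euler('xyz'))
go([.515,.2,.19],GR,1,n=5); go(t+[0,0,.03],TR,1,show=20)
E
```

```text
[ 0.55110319 -0.17973258  0.17619463] [-2.70528134 -0.00442558  0.98974138]
3.4833 err mm [ -5.6  -3.3 165.7] deg 0.61 F [ 0.   1.4 -0.6] w 0.0178 n 5
[{"ax": 0.001, "ay": -0.002, "az": 0.0, "tx": -0.093, "ty": -0.017, "tz": -3.315, "claw": 1}, {"ax": 0.001, "ay": -0.002, "az": 0.0, "tx": -0.1, "ty": -0.02, "tz": -3.315, "claw": 1}, {"ax": 0.001, "ay": -0.002, "az": 0.0, "tx": -0.106, "ty": -0.023, "tz": -3.315, "claw": 1}, {"ax": 0.001, "ay": -0.002, "az": 0.0, "tx": -0.113, "ty": -0.026, "tz": -3.315, "claw": 1}, {"ax": 0.001, "ay": -0.002, "az": 0.0, "tx": -0.119, "ty": -0.028, "tz": -3.314, "claw": 1}]
3.4833 err mm [  30.5 -383.   181.9] deg 28.06 F [ 0.   1.4 -0.6] w 0.0178 n 12
[{"ax": 0.037, "ay": -0.004, "az": -0.017, "tx": -2.042, "ty": 2.461, "tz": -1.526, "claw": 1}, {"ax": 0.037, "ay": -0.004, "az": -0.017, "tx": -2.09, "ty": 2.367, "tz": -1.606, "claw": 1}, {"ax": 0.037, "ay": -0.004, "az": -0.017, "tx": -2.138, "ty": 2.27, "tz": -1.682, "claw": 1}, {"ax": 0.037, "ay": -0.004, "az": -0.017, "tx": -2.183, "ty": 2.17, "tz": -1.754, "claw": 1}, {"ax": 0.037, "ay": -0.004, "az": -0.017, "tx": -2.228, "ty": 2.066, "tz": -1.822, "claw": 1}, {"ax": 0.037, "ay": -0.004, "az": -0.017, "tx": -2.271, "ty": 1.959, "tz": -1.887, "claw": 1}, {"ax": 0.037, "ay": -0.004, "az": -0.017, "tx": -2.312, "ty": 1.849, "tz": -1.947, "claw": 1}, {"ax": 0.037, "ay": -0.004, "az": -0.017, "tx": -2.352, "ty": 1.736, "tz": -2.002, "claw": 1}, {"ax": 0.037, "ay": -0.004, "az": -0.017, "tx": -2.389, "ty": 1.62, "tz": -2.054, "claw": 1}, {"ax": 0.037, "ay": -0.004, "az": -0.017, "tx": -2.425, "ty": 1.502, "tz": -2.101, "claw": 1}, {"ax": 0.037, "ay": -0.004, "az": -0.017, "tx": -2.459, "ty": 1.382, "tz": -2.143, "claw": 1}, {"ax": 0.037, "ay": -0.004, "az": -0.017, "tx": -2.492, "ty": 1.26, "tz": -2.181, "claw": 1}]
```

>>> {"method": "send_rows", "body": {"plan": [{"ax":0,"ay":0,"az":0,"tx":0,"ty":0,"tz":-0.8,"claw":1},{"ax":0,"ay":0,"az":0,"tx":0,"ty":0,"tz":-2.5,"claw":1},{"ax":0,"ay":0,"az":0,"tx":0,"ty":0,"tz":-4,"claw":1},{"ax":0,"ay":0,"az":0,"tx":0,"ty":0,"tz":-4,"claw":1},{"ax":0,"ay":0,"az":0,"tx":0,"ty":0,"tz":-4,"claw":1},{"ax":0,"ay":0,"az":0,"tx":0,"ty":0,"tz":-4,"claw":1},{"ax":0,"ay":0,"az":0,"tx":0,"ty":0,"tz":-1,"claw":1},{"ax":0,"ay":0,"az":0,"tx":0,"ty":0,"tz":0,"claw":1}]}}

```text
time_s: 4.15
tool_pos: [0.5154, 0.2013, 0.2367]
tcp_rot: [3.141, -0.002, 0.777]
wrist_force: [-0.1, 0.2, -3.5]
grip_width: 0.0176
```

```bash
python3 - <<'E'
from h import *
t=tcp_for(.06)
go(t+[0,0,.03],TR,1,show=20)
im,d=manip.read_camera('top'); cv2.imwrite('pics/t2.png',im)
E
```

```text
4.15 err mm [  35.7 -381.   -30.5] deg 27.84 F [-0.1  0.2 -3.5] w 0.0176 n 11
[{"ax": 0.04, "ay": -0.004, "az": -0.019, "tx": -2.197, "ty": 2.698, "tz": 0.273, "claw": 1}, {"ax": 0.04, "ay": -0.004, "az": -0.019, "tx": -2.247, "ty": 2.664, "tz": 0.176, "claw": 1}, {"ax": 0.04, "ay": -0.004, "az": -0.019, "tx": -2.297, "ty": 2.626, "tz": 0.08, "claw": 1}, {"ax": 0.04, "ay": -0.004, "az": -0.019, "tx": -2.347, "ty": 2.583, "tz": -0.013, "claw": 1}, {"ax": 0.04, "ay": -0.004, "az": -0.019, "tx": -2.396, "ty": 2.535, "tz": -0.105, "claw": 1}, {"ax": 0.04, "ay": -0.004, "az": -0.019, "tx": -2.445, "ty": 2.483, "tz": -0.195, "claw": 1}, {"ax": 0.04, "ay": -0.004, "az": -0.019, "tx": -2.493, "ty": 2.426, "tz": -0.282, "claw": 1}, {"ax": 0.04, "ay": -0.004, "az": -0.019, "tx": -2.54, "ty": 2.365, "tz": -0.367, "claw": 1}, {"ax": 0.04, "ay": -0.004, "az": -0.019, "tx": -2.586, "ty": 2.3, "tz": -0.449, "claw": 1}, {"ax": 0.04, "ay": -0.004, "az": -0.019, "tx": -2.631, "ty": 2.231, "tz": -0.528, "claw": 1}, {"ax": 0.04, "ay": -0.004, "az": -0.019, "tx": -2.675, "ty": 2.158, "tz": -0.605, "claw": 1}]
```

>>> {"method": "send_rows", "body": {"plan": [{"ax":0.04,"ay":-0.004,"az":-0.019,"tx":-2.2,"ty":2.7,"tz":0.1,"claw":1},{"ax":0.04,"ay":-0.004,"az":-0.019,"tx":-2.2,"ty":2.7,"tz":0.1,"claw":1},{"ax":0.04,"ay":-0.004,"az":-0.019,"tx":-2.3,"ty":2.6,"tz":0,"claw":1},{"ax":0.04,"ay":-0.004,"az":-0.019,"tx":-2.3,"ty":2.6,"tz":0,"claw":1},{"ax":0.04,"ay":-0.004,"az":-0.019,"tx":-2.4,"ty":2.5,"tz":-0.1,"claw":1},{"ax":0.04,"ay":-0.004,"az":-0.019,"tx":-2.4,"ty":2.5,"tz":-0.2,"claw":1},{"ax":0.04,"ay":-0.004,"az":-0.019,"tx":-2.5,"ty":2.4,"tz":-0.3,"claw":1},{"ax":0.04,"ay":-0.004,"az":-0.019,"tx":-2.5,"ty":2.4,"tz":-0.4,"claw":1},{"ax":0.04,"ay":-0.004,"az":-0.019,"tx":-2.6,"ty":2.3,"tz":-0.4,"claw":1},{"ax":0.04,"ay":-0.004,"az":-0.019,"tx":-2.6,"ty":2.2,"tz":-0.5,"claw":1},{"ax":0.04,"ay":-0.004,"az":-0.019,"tx":-2.2,"ty":1.8,"tz":-0.5,"claw":1},{"ax":0,"ay":0,"az":0,"tx":0,"ty":0,"tz":0,"claw":1}]}}

```text
time_s: 5.2
tool_pos: [0.5443, -0.1841, 0.1835]
tcp_rot: [-2.657, -0.004, 1.007]
wrist_force: [-0.4, 1.2, -1.8]
grip_width: 0.0178
```

```bash
python3 - <<'E'
from h import *
go(tcp_for(.05),TR,1,show=20)
im,d=manip.read_camera('scene'); cv2.imwrite('pics/s3.png',cv2.resize(im[150:330,280:480],None,fx=3,fy=3)); np.savez('s3.npz',im=im,d=d)
im,d=manip.read_camera('top');np.savez('t3.npz',im=im,d=d)
E
```

```text
5.2 err mm [  3.3   6.7 -16.4] deg 2.96 F [-0.4  1.2 -1.8] w 0.0178 n 1
[{"ax": -0.049, "ay": 0.008, "az": 0.015, "tx": 0.739, "ty": 0.699, "tz": 1.49, "claw": 1}]
```

View pics/s3.png

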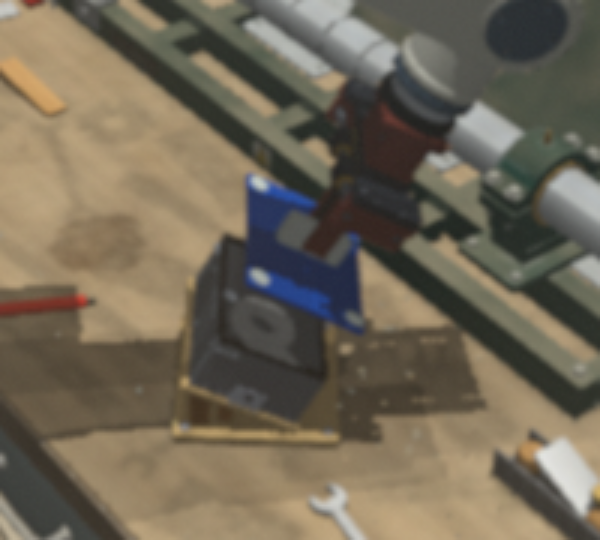

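```bash
python3 - <<'E'
from h import *
s=manip.state(); p=np.array(s['tool_pos']); r=R.from_euler('xyz',s['tcp_rot']); z=r.apply([0,0,1])
for n,f,box in (('scene','s3',(350,200,410,275)),('top','t3',(310,190,450,310))):
    im=np.load(f+'.npz')['im']; hsv=cv2.cvtColor(im,cv2.COLOR_BGR2HSV)
    b=cv2.inRange(hsv,(105,110,40),(130,255,255)); x0,y0,x1,y1=box; mk=np.zeros_like(b); mk[y0:y1,x0:x1]=255; b&=mk
    v,u=np.where(b>0); Q=plane(n,np.c_[u,v],z,z@(p+z*.0093)); q=r.inv().apply(Q-p)*1000
    print(n,len(u),'blue x',np.percentile(q[:,0],[1,99]),'y',np.percentile(q[:,1],[1,99]))
    w=cv2.inRange(hsv,(0,0,130),(180,90,255))&cv2.dilate(b,np.ones((7,7)))
    k,l,S,ce=cv2.connectedComponentsWithStats(w)
    for i in range(1,k):
        if S[i,4]>8:
            print(ce[i].round(1),S[i,4],(r.inv().apply(plane(n,ce[i],z,z@(p+z*.0093))-p)*1000).round(1))
E
```

```text
scene 708 blue x [-89.30970934  70.39079503] y [-56.82492396  51.7353689 ]
[360.5 219.1] 33 [[ 12.6 -64.6   9.3]]
[365.9 210.6] 32 [[ 60.9 -47.7   9.3]]
[400.6 242.7] 23 [[-12.7  60.5   9.3]]
[366.2 242. ] 26 [[-72.4 -47.1   9.3]]
top 1053 blue x [-0.80035299 76.11312499] y [-61.46215166  52.0476494 ]
[362.1 216.7] 53 [[ 65.8 -48.2   9.3]]
```

```bash
python3 -c "
from h import *
go(tcp_for(.035),TR,1,show=20)"
```

```text
5.3 err mm [ -1.2   6.1 -30.8] deg 2.98 F [ 0.2  1.  -1.1] w 0.0179 n 1
[{"ax": -0.049, "ay": 0.007, "az": 0.016, "tx": 0.434, "ty": 1.059, "tz": 2.931, "claw": 1}]
```

>>> {"method": "send_rows", "body": {"plan": [{"ax":-0.049,"ay":0.007,"az":0.016,"tx":0.4,"ty":1.0,"tz":1.0,"claw":1},{"ax":0,"ay":0,"az":0,"tx":0,"ty":0,"tz":1.0,"claw":1},{"ax":0,"ay":0,"az":0,"tx":0,"ty":0,"tz":0,"claw":1},{"ax":0,"ay":0,"az":0,"tx":0,"ty":0,"tz":0,"claw":1},{"ax":0,"ay":0,"az":0,"tx":0,"ty":0,"tz":0,"claw":1}]}}

```text
time_s: 5.72
tool_pos: [0.5426, -0.1704, 0.1587]
tcp_rot: [-2.699, -0.004, 0.993]
wrist_force: [0.5, 0.4, -2.4]
grip_width: 0.0178
```

```bash
cat > lidtool.py <<'E'
from h import *
s0=manip.state()['tool_pos']
ims={n:manip.read_camera(n) for n in('scene','top')}
go(tcp_for(.02),TR,1,show=20)
s=manip.state(); print('moved',(s['tool_pos']-s0)*1000)
p=np.array(s['tool_pos']); r=R.from_euler('xyz',s['tcp_rot']); z=r.apply([0,0,1])
for n,box in (('scene',(345,195,415,285)),('top',(310,190,450,310))):
    im,d=ims[n]; np.savez('l_'+n+'.npz',im=im,d=d); hsv=cv2.cvtColor(im,cv2.COLOR_BGR2HSV)
    b=cv2.inRange(hsv,(105,110,40),(130,255,255)); x0,y0,x1,y1=box; mk=np.zeros_like(b); mk[y0:y1,x0:x1]=255; b&=mk
    w=cv2.inRange(hsv,(0,0,130),(180,90,255))&cv2.dilate(b,np.ones((7,7)))
    k,l,S,ce=cv2.connectedComponentsWithStats(w)
    for i in range(1,k):
        if S[i,4]>8:
            print(n,ce[i].round(1),S[i,4],(r.inv().apply(plane(n,ce[i],z,z@(p+z*.0093))-p)*1000).round(1), 'depth',(r.inv().apply(pts(n,ce[i],d[int(ce[i][1]),int(ce[i][0])])-p)*1000).round(1))
E
python3 lidtool.py
```

```text
5.8167 err mm [ -6.1   0.6 -19.1] deg 0.34 F [ 0.1  0.4 -2.2] w 0.0178 n 1
[{"ax": -0.005, "ay": 0.002, "az": 0.003, "tx": -0.293, "ty": 0.326, "tz": 1.955, "claw": 1}]
moved [ 0.59301266 -0.46580006  0.35889016]
scene [367.5 217. ] 119 [[ 65.9 -36.4   9.3]] depth [[ 70.5 -34.8  12.5]]
scene [397.1 244.4] 20 [[-1.6 56.6  9.3]] depth [[146.8 121.7 118.6]]
scene [361.8 247.1] 26 [[-71.3 -51.2   9.3]] depth [[-69.7 -50.6  10.6]]
top [347.6 217.6] 20 [[ 84.4 -57.    9.3]] depth [[ 94.9  51.2 154.5]]
top [355.6 219.5] 52 [[ 67.5 -50.3   9.3]] depth [[ 67.7 -48.3  11.9]]
```

```bash
sed -i 's/^OFF=.*/OFF=-.0017/' h.py; sed -i "s/OFF+dx/-OFF*-1*-1+dx/" h.py; grep -n "def tcp_for" h.py; python3 - <<'E'
from h import *
# lid origin in tool frame = (0,OFF,.0243) ; check
t=M+n2*.012-TR.apply([0,OFF,.0243]); print(t-tcp_for(.012))
E
```

```text
37:def tcp_for(h,dx=0,dy=0): return M+n2*(h+.0243)+ex*(-OFF*-1*-1+dx)+ey*dy
[ 0.00257925 -0.00168613 -0.00143682]
```

```bash
sed -i "s/-OFF\*-1\*-1+dx/OFF+dx/" h.py; python3 - <<'E'
from h import *
print(M+n2*.012-TR.apply([0,OFF,.0243])-tcp_for(.012))
go(tcp_for(.012),TR,1)
E
```

```text
[-2.93576274e-11  1.96632988e-11 -7.26716187e-11]
5.8167 err mm [ -8.5   2.2 -26.5] deg 0.34 F [ 0.1  0.4 -2.2] w 0.0178 n 1
[{"ax": -0.005, "ay": 0.002, "az": 0.003, "tx": -0.292, "ty": 0.38, "tz": 2.755, "claw": 1}]
```

>>> {"method": "send_rows", "body": {"plan": [{"ax":-0.005,"ay":0.002,"az":0.003,"tx":-0.3,"ty":0.4,"tz":1.2,"claw":1},{"ax":0,"ay":0,"az":0,"tx":0,"ty":0,"tz":1.0,"claw":1},{"ax":0,"ay":0,"az":0,"tx":0,"ty":0,"tz":0.5,"claw":1},{"ax":0,"ay":0,"az":0,"tx":0,"ty":0,"tz":0,"claw":1},{"ax":0,"ay":0,"az":0,"tx":0,"ty":0,"tz":0,"claw":1},{"ax":0,"ay":0,"az":0,"tx":0,"ty":0,"tz":0,"claw":1}]}}

```text
time_s: 6.32
tool_pos: [0.5363, -0.1683, 0.1342]
tcp_rot: [-2.708, -0.006, 0.991]
wrist_force: [0.7, -0.3, -1.7]
grip_width: 0.0178
```

```bash
python3 - <<'E'
from h import *
go(tcp_for(.0),TR,1)
im,d=manip.read_camera('scene'); cv2.imwrite('pics/s4.png',cv2.resize(im[200:300,320:420],None,fx=5.5,fy=5.5,interpolation=cv2.INTER_CUBIC))
E
```

```text
6.3167 err mm [ -5.9   2.5 -12.6] deg 0.21 F [ 0.7 -0.3 -1.7] w 0.0178 n 1
[{"ax": 0.003, "ay": -0.001, "az": 0.002, "tx": -0.124, "ty": -0.043, "tz": 1.411, "claw": 1}]
```

View pics/s4.png

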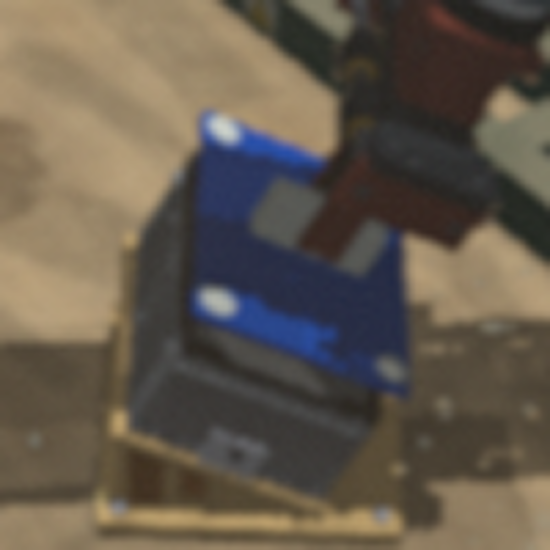

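>>> {"method": "send_rows", "body": {"plan": [{"ax":0.003,"ay":-0.001,"az":0.002,"tx":-0.12,"ty":-0.04,"tz":0.6,"claw":1},{"ax":0,"ay":0,"az":0,"tx":0,"ty":0,"tz":0.4,"claw":1},{"ax":0,"ay":0,"az":0,"tx":0,"ty":0,"tz":0.0,"claw":1},{"ax":0,"ay":0,"az":0,"tx":0,"ty":0,"tz":0,"claw":1}]}}

```text
time_s: 6.7
tool_pos: [0.5323, -0.167, 0.1253]
tcp_rot: [-2.707, -0.004, 0.989]
wrist_force: [0.0, -0.3, -1.2]
grip_width: 0.018
```

```bash
python3 - <<'E'
from h import *
go(tcp_for(.0),TR,1)
E
```

```text
6.7 err mm [-1.9  1.2 -3.7] deg 0.11 F [ 0.  -0.3 -1.2] w 0.018 n 1
[{"ax": 0.002, "ay": 0.0, "az": -0.0, "tx": -0.007, "ty": -0.046, "tz": 0.432, "claw": 1}]
```

>>> {"method": "send_rows", "body": {"plan": [{"ax":0.002,"ay":0,"az":0,"tx":0,"ty":-0.05,"tz":0.2,"claw":1},{"ax":0,"ay":0,"az":0,"tx":0,"ty":0,"tz":0.1,"claw":1},{"ax":0,"ay":0,"az":0,"tx":0,"ty":0,"tz":0,"claw":1}]}}

```text
time_s: 6.95
tool_pos: [0.5308, -0.1661, 0.1226]
tcp_rot: [-2.705, -0.004, 0.989]
wrist_force: [-0.6, 0.1, -1.3]
grip_width: 0.0183
```

>>> {"method": "send_rows", "body": {"plan": [{"ax":0,"ay":0,"az":0,"tx":0,"ty":0,"tz":0.15,"claw":1},{"ax":0,"ay":0,"az":0,"tx":0,"ty":0,"tz":0,"claw":1}]}}

```text
time_s: 7.12
tool_pos: [0.5302, -0.1657, 0.1211]
tcp_rot: [-2.705, -0.004, 0.989]
wrist_force: [0.2, -0.2, -1.9]
grip_width: 0.0178
```

>>> {"method": "send_rows", "body": {"plan": [{"ax":0,"ay":0,"az":0,"tx":0,"ty":0,"tz":0.15,"claw":1},{"ax":0,"ay":0,"az":0,"tx":0,"ty":0,"tz":0,"claw":1}]}}

```text
time_s: 7.28
tool_pos: [0.5301, -0.1655, 0.1201]
tcp_rot: [-2.706, -0.005, 0.989]
wrist_force: [-0.5, -0.6, -1.5]
grip_width: 0.0176
```

```bash
python3 - <<'E'
from h import *
go(tcp_for(.0),TR,1)
E
```

```text
7.2833 err mm [ 0.3 -0.4  1.5] deg 0.05 F [-0.5 -0.6 -1.5] w 0.0176 n 1
[{"ax": 0.001, "ay": -0.0, "az": -0.0, "tx": -0.014, "ty": -0.024, "tz": -0.155, "claw": 1}]
```

>>> {"method": "send_rows", "body": {"plan": [{"ax":0,"ay":0,"az":0,"tx":0,"ty":0,"tz":0.12,"claw":1},{"ax":0,"ay":0,"az":0,"tx":0,"ty":0,"tz":0,"claw":1}]}}

```text
time_s: 7.45
tool_pos: [0.5304, -0.1656, 0.1199]
tcp_rot: [-2.708, -0.005, 0.989]
wrist_force: [-0.0, -0.6, -2.4]
grip_width: 0.0182
```

>>> {"method": "send_rows", "body": {"plan": [{"ax":0,"ay":0,"az":0,"tx":0,"ty":0,"tz":0.12,"claw":1},{"ax":0,"ay":0,"az":0,"tx":0,"ty":0,"tz":0,"claw":1}]}}

```text
time_s: 7.62
tool_pos: [0.5306, -0.1656, 0.1197]
tcp_rot: [-2.709, -0.005, 0.989]
wrist_force: [0.2, -0.1, -2.3]
grip_width: 0.0174
```

```bash
python3 - <<'E'
from h import *
go(tcp_for(.0),TR,1)
im,d=manip.read_camera('scene'); im2,_=manip.read_camera('top')
f=lambda a:cv2.resize(a,None,fx=3.9,fy=3.9,interpolation=cv2.INTER_CUBIC)
cv2.imwrite('pics/s5.png',np.hstack([f(im[200:300,320:420]),f(im2[190:290,325:425])]))
E
```

```text
7.6167 err mm [-0.2 -0.2  1.9] deg 0.23 F [ 0.2 -0.1 -2.3] w 0.0174 n 1
[{"ax": 0.004, "ay": -0.001, "az": -0.0, "tx": -0.03, "ty": -0.082, "tz": -0.17, "claw": 1}]
```

View pics/s5.png

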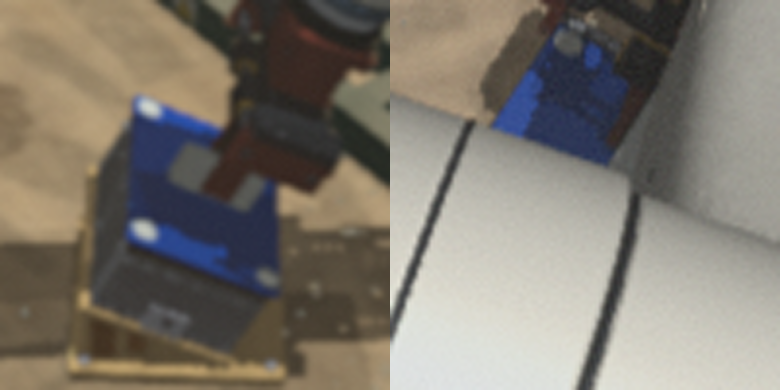

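>>> {"method": "send_rows", "body": {"plan": [{"ax":0,"ay":0,"az":0,"tx":0,"ty":0,"tz":0.15,"claw":1},{"ax":0,"ay":0,"az":0,"tx":0,"ty":0,"tz":0.15,"claw":1}]}}

```text
time_s: 7.88
tool_pos: [0.5306, -0.1656, 0.1194]
tcp_rot: [-2.711, -0.006, 0.989]
wrist_force: [-0.1, -2.1, 11.9]
grip_width: 0.0176
```

>>> {"method": "send_rows", "body": {"plan": [{"ax":0.003,"ay":0,"az":0,"tx":0,"ty":-0.05,"tz":0.2,"claw":1},{"ax":0,"ay":0,"az":0,"tx":0,"ty":0,"tz":0.2,"claw":1}]}}

```text
time_s: 8.05
tool_pos: [0.5307, -0.1656, 0.1193]
tcp_rot: [-2.712, -0.006, 0.989]
wrist_force: [0.6, -1.8, 14.4]
grip_width: 0.0178
```

```bash
python3 - <<'E'
from h import *
go(tcp_for(.0),TR,1)
E
```

```text
8.05 err mm [-0.3 -0.2  2.3] deg 0.38 F [ 0.6 -1.8 14.4] w 0.0178 n 1
[{"ax": 0.006, "ay": -0.002, "az": 0.0, "tx": -0.033, "ty": -0.108, "tz": -0.203, "claw": 1}]
```

>>> {"method": "send_rows", "body": {"plan": [{"ax":0,"ay":0,"az":0,"tx":0,"ty":0,"tz":-0.05,"claw":1},{"ax":0,"ay":0,"az":0,"tx":0,"ty":0,"tz":0,"claw":0.7},{"ax":0,"ay":0,"az":0,"tx":0,"ty":0,"tz":0,"claw":0.5},{"ax":0,"ay":0,"az":0,"tx":0,"ty":0,"tz":0,"claw":0.5},{"ax":0,"ay":0,"az":0,"tx":0,"ty":0,"tz":0,"claw":0.5},{"ax":0,"ay":0,"az":0,"tx":0,"ty":0,"tz":0,"claw":0.5}]}}

```text
time_s: 8.55
tool_pos: [0.5302, -0.1653, 0.1194]
tcp_rot: [-2.71, -0.006, 0.989]
wrist_force: [-0.6, -0.4, 0.1]
grip_width: 0.0431
```

>>> {"method": "send_rows", "body": {"plan": [{"ax":0,"ay":0,"az":0,"tx":0,"ty":0,"tz":-2,"claw":0.5},{"ax":0,"ay":0,"az":0,"tx":0,"ty":0,"tz":-4,"claw":0.5},{"ax":0,"ay":0,"az":0,"tx":0,"ty":0,"tz":-2,"claw":0.9},{"ax":0,"ay":0,"az":0,"tx":0,"ty":0,"tz":0,"claw":1},{"ax":0,"ay":0,"az":0,"tx":0,"ty":0,"tz":0,"claw":1}]}}

```text
time_s: 8.97
tool_pos: [0.5564, -0.1833, 0.1915]
tcp_rot: [-2.703, -0.004, 0.99]
wrist_force: [-0.3, 1.0, -1.4]
grip_width: 0.0273
```

```bash
cat > lidtub.py <<'E'
# lid pose in tub frame from the blue plate/spots, scene view (top is hidden by the arm)
from h import *
import sys
H=float(sys.argv[1]) if len(sys.argv)>1 else .0135
im,d=manip.read_camera('scene'); np.savez('last.npz',im=im,d=d)
hsv=cv2.cvtColor(im,cv2.COLOR_BGR2HSV); b=cv2.inRange(hsv,(105,100,40),(130,255,255)); mk=np.zeros_like(b); mk[205:300,335:415]=255; b&=mk
def tub(Q): return np.c_[(Q-M)@ex,(Q-M)@ey,(Q-M)@n2]*1000
w=cv2.inRange(hsv,(0,0,120),(180,90,255))&cv2.dilate(b,np.ones((7,7)))&mk
k,l,S,ce=cv2.connectedComponentsWithStats(w)
for i in range(1,k):
    if S[i,4]>8: print('white',ce[i].round(1),S[i,4],tub(plane('scene',ce[i],n2,n2@M+H))[0].round(1),'depth',tub(pts('scene',ce[i],d[int(ce[i][1]),int(ce[i][0])]))[0].round(1))
v,u=np.where(b>0); A=tub(pts('scene',np.c_[u,v],d[v,u])); k=(A[:,2]>2)&(A[:,2]<25)
for sx in(-1,1):
    for sy in (-1,1):
        q=k&(A[:,0]*sx>20)&(A[:,1]*sy>30); print('plate h at x%+d y%+d'%(sx,sy),q.sum(),np.median(A[q,2]).round(1))
C=np.c_[A[k][:,:2],np.ones(k.sum())]; print('plane h=',np.linalg.lstsq(C,A[k,2],rcond=None)[0].round(4))
print(st()['time_s'],'blue extents x',np.percentile(A[k,0],[1,99]).round(1),'y',np.percentile(A[k,1],[1,99]).round(1))
E
python3 lidtub.py; python3 - <<'E'
from h import *
im=np.load('last.npz')['im'];cv2.imwrite('pics/s6.png',cv2.resize(im[190:300,310:430],None,fx=5,fy=5,interpolation=cv2.INTER_CUBIC))
E
```

```text
white [369.6 229.5] 159 [ 10.9 -73.8  13.5] depth [ -41.7 -219.6  -93. ]
white [392.5 246.3] 27 [-63.1 -40.1  13.5] depth [-63.5 -41.1  12.7]
white [358.  259.4] 25 [43.7 71.2 13.5] depth [42.6 68.5 11.3]
white [388.6 272.2] 9 [-48.7  75.2  13.5] depth [-46.9  79.   16.6]
plate h at x-1 y-1 37 12.5
plate h at x-1 y+1 138 11.6
plate h at x+1 y-1 78 11.3
plate h at x+1 y+1 89 11.6
plane h= [-1.60000e-03 -1.00000e-03  1.17985e+01]
9.0167 blue extents x [-57.1  54. ] y [-72.   83.8]
```

View pics/s6.png

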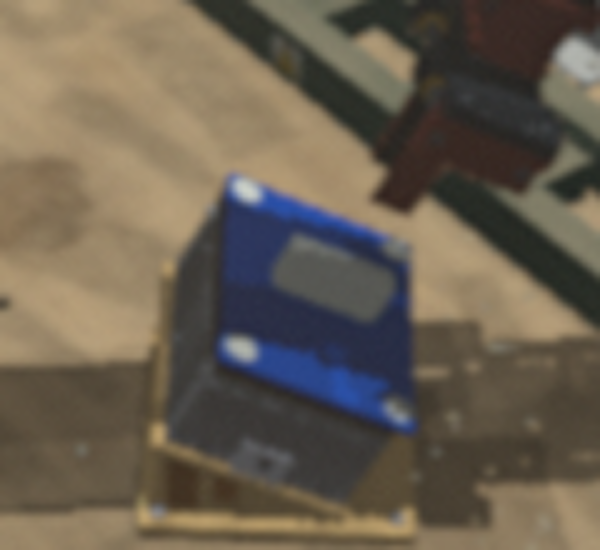

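```bash
cat >> h.py <<'E'
C={'fl':(-49,68),'fr':(-49,-66),'bl':(47,68),'br':(47,-66)}
def corner(c,h): return M+ex*C[c][0]/1e3+ey*C[c][1]/1e3+n2*h/1e3
def rel(c):
    s=manip.state(); e=np.array(s['tool_pos'])-corner(c,0)
    print(c,'dx %.1f dy %.1f h %.1f'%tuple(1000*e@np.c_[ex,ey,n2]),'Faxial %.1f'%(s['wrist_force']@n2),'F',np.round(s['wrist_force'],1),'t',s['time_s'])
E
python3 - <<'E'
from h import *
for c in C: print(c,corner(c,13).round(3))
go(corner('fl',40),TR,1)
E
```

```text
fl [ 0.525 -0.243  0.091]
fr [ 0.599 -0.131  0.092]
bl [ 0.452 -0.196  0.132]
br [ 0.526 -0.084  0.132]
9.0167 err mm [-21.8 -66.6 -75.8] deg 0.17 F [ 0.3 -0.2 -0.5] w 0.0237 n 3
[{"ax": -0.001, "ay": 0.0, "az": 0.0, "tx": -2.265, "ty": 1.624, "tz": 2.017, "claw": 1}, {"ax": -0.001, "ay": 0.0, "az": 0.0, "tx": -2.265, "ty": 1.622, "tz": 2.018, "claw": 1}, {"ax": -0.001, "ay": 0.0, "az": 0.0, "tx": -2.265, "ty": 1.62, "tz": 2.02, "claw": 1}]
```

>>> {"method": "send_rows", "body": {"plan": [{"ax":0,"ay":0,"az":0,"tx":-2.9,"ty":2.1,"tz":0.5,"claw":1},{"ax":0,"ay":0,"az":0,"tx":-2.9,"ty":2.1,"tz":1,"claw":1},{"ax":0,"ay":0,"az":0,"tx":-0.8,"ty":0.6,"tz":2.0,"claw":1},{"ax":0,"ay":0,"az":0,"tx":0,"ty":0,"tz":1.5,"claw":1},{"ax":0,"ay":0,"az":0,"tx":0,"ty":0,"tz":0,"claw":1},{"ax":0,"ay":0,"az":0,"tx":0,"ty":0,"tz":0,"claw":1}]}}

```text
time_s: 9.52
tool_pos: [0.5328, -0.2489, 0.1158]
tcp_rot: [-2.692, -0.004, 0.993]
wrist_force: [1.0, -0.0, 0.5]
grip_width: 0.0003
```

```bash
python3 lidtub.py; python3 -c "
from h import *
rel('fl')
go(corner('fl',18),TR,1)"
```

```text
white [375.9 233.8] 224 [ -9.6 -65.9  13.5] depth [-11.3 -70.4  10.2]
white [375.1 239.8] 34 [ -7.2 -37.9  13.5] depth [ 5.1 -5.9 37.5]
white [357.7 258.9] 15 [44.5 69.7 13.5] depth [44.6 70.1 13.8]
plate h at x-1 y-1 65 11.8
plate h at x-1 y+1 121 12.0
plate h at x+1 y-1 88 11.4
plate h at x+1 y+1 125 11.9
plane h= [-2.20000e-03  2.60000e-03  1.19812e+01]
9.5667 blue extents x [-58.2  54.7] y [-72.2  82.4]
fl dx 2.2 dy 0.0 h 39.2 Faxial -0.3 F [-0.7  0.1 -0. ] t 9.5667
9.5667 err mm [ -5.8   3.9 -20.2] deg 0.8 F [-0.7  0.1 -0. ] w 0.0008 n 1
[{"ax": -0.014, "ay": 0.002, "az": 0.003, "tx": 0.006, "ty": 0.249, "tz": 2.12, "claw": 1}]
```

>>> {"method": "send_rows", "body": {"plan": [{"ax":-0.014,"ay":0.002,"az":0.003,"tx":0,"ty":0.25,"tz":1.0,"claw":1},{"ax":0,"ay":0,"az":0,"tx":0,"ty":0,"tz":0.8,"claw":1},{"ax":0,"ay":0,"az":0,"tx":0,"ty":0,"tz":0.2,"claw":1},{"ax":0,"ay":0,"az":0,"tx":0,"ty":0,"tz":0,"claw":1}]}}

```text
time_s: 9.9
tool_pos: [0.5284, -0.2436, 0.0974]
tcp_rot: [-2.707, -0.005, 0.992]
wrist_force: [0.1, 0.1, -0.5]
grip_width: 0.0006
```

```bash
python3 -c "
from h import *
rel('fl')
go(corner('fl',13),TR,1)"
```

```text
fl dx 0.0 dy -1.8 h 20.0 Faxial -0.5 F [ 0.1  0.1 -0.5] t 9.9
9.9 err mm [-3.4  0.1 -6.4] deg 0.16 F [ 0.1  0.1 -0.5] w 0.0006 n 1
[{"ax": 0.002, "ay": 0.0, "az": 0.002, "tx": -0.18, "ty": 0.002, "tz": 0.7, "claw": 1}]
```

>>> {"method": "send_rows", "body": {"plan": [{"ax":0,"ay":0,"az":0,"tx":-0.18,"ty":0,"tz":0.4,"claw":1},{"ax":0,"ay":0,"az":0,"tx":0,"ty":0,"tz":0.25,"claw":1},{"ax":0,"ay":0,"az":0,"tx":0,"ty":0,"tz":0.2,"claw":1}]}}

```text
time_s: 10.15
tool_pos: [0.5259, -0.2433, 0.0911]
tcp_rot: [-2.71, -0.005, 0.993]
wrist_force: [2.3, -2.0, 10.8]
grip_width: 0.0003
```

>>> {"method": "send_rows", "body": {"plan": [{"ax":0,"ay":0,"az":0,"tx":0,"ty":0,"tz":0.2,"claw":1},{"ax":0,"ay":0,"az":0,"tx":0,"ty":0,"tz":0.2,"claw":1}]}}

```text
time_s: 10.32
tool_pos: [0.5259, -0.2433, 0.0906]
tcp_rot: [-2.713, -0.006, 0.993]
wrist_force: [0.4, -0.1, 11.9]
grip_width: 0.0004
```

```bash
python3 -c "
from h import *
rel('fl')
go(corner('fl',7),TR,1)"
```

```text
fl dx -0.8 dy -0.7 h 12.8 Faxial 10.9 F [ 0.4 -0.1 11.9] t 10.3167
10.3167 err mm [-3.   1.2 -5. ] deg 0.49 F [ 0.4 -0.1 11.9] w 0.0004 n 1
[{"ax": 0.008, "ay": 0.0, "az": 0.003, "tx": -0.069, "ty": -0.085, "tz": 0.584, "claw": 1}]
```

>>> {"method": "send_rows", "body": {"plan": [{"ax":0.006,"ay":0,"az":0,"tx":0,"ty":-0.05,"tz":0.35,"claw":1},{"ax":0,"ay":0,"az":0,"tx":0,"ty":0,"tz":0.35,"claw":1}]}}

```text
time_s: 10.48
tool_pos: [0.5255, -0.243, 0.089]
tcp_rot: [-2.712, -0.006, 0.993]
wrist_force: [-0.9, -1.1, 16.2]
grip_width: 0.0004
```

>>> {"method": "send_rows", "body": {"plan": [{"ax":0.004,"ay":0,"az":0,"tx":0,"ty":0,"tz":0.35,"claw":1},{"ax":0,"ay":0,"az":0,"tx":0,"ty":0,"tz":0.35,"claw":1}]}}

```text
time_s: 10.65
tool_pos: [0.5251, -0.2429, 0.0878]
tcp_rot: [-2.712, -0.006, 0.993]
wrist_force: [-1.1, -1.0, 17.2]
grip_width: 0.0006
```

```bash
python3 -c "
from h import *
rel('fl')
go(corner('fl',7),TR,1)"
```

```text
fl dx -1.1 dy -0.6 h 9.9 Faxial 15.4 F [-1.1 -1.  17.2] t 10.65
10.65 err mm [-2.2  0.8 -2.2] deg 0.44 F [-1.1 -1.  17.2] w 0.0006 n 1
[{"ax": 0.007, "ay": 0.0, "az": 0.004, "tx": -0.055, "ty": -0.116, "tz": 0.292, "claw": 1}]
```

>>> {"method": "send_rows", "body": {"plan": [{"ax":0.006,"ay":0,"az":0,"tx":0,"ty":-0.08,"tz":0.35,"claw":1},{"ax":0,"ay":0,"az":0,"tx":0,"ty":0,"tz":0.35,"claw":1},{"ax":0,"ay":0,"az":0,"tx":0,"ty":0,"tz":0.35,"claw":1}]}}

```text
time_s: 10.9
tool_pos: [0.5248, -0.2428, 0.0867]
tcp_rot: [-2.714, -0.007, 0.994]
wrist_force: [-1.2, -1.2, 16.5]
grip_width: 0.0006
```

>>> {"method": "send_rows", "body": {"plan": [{"ax":0.004,"ay":0,"az":0,"tx":0,"ty":0,"tz":0.35,"claw":1},{"ax":0,"ay":0,"az":0,"tx":0,"ty":0,"tz":0.35,"claw":1},{"ax":0,"ay":0,"az":0,"tx":0,"ty":0,"tz":0.35,"claw":1}]}}

```text
time_s: 11.15
tool_pos: [0.5247, -0.2428, 0.0864]
tcp_rot: [-2.717, -0.008, 0.994]
wrist_force: [0.7, -1.0, 19.6]
grip_width: 0.0002
```

```bash
python3 -c "
from h import *
rel('fl')
go(corner('fl',7),TR,1)"
```

```text
fl dx -1.4 dy -0.4 h 8.5 Faxial 18.2 F [ 0.7 -1.  19.6] t 11.15
11.15 err mm [-1.8  0.7 -0.7] deg 0.73 F [ 0.7 -1.  19.6] w 0.0002 n 1
[{"ax": 0.012, "ay": -0.001, "az": 0.005, "tx": -0.04, "ty": -0.143, "tz": 0.145, "claw": 1}]
```

>>> {"method": "send_rows", "body": {"plan": [{"ax":0.012,"ay":0,"az":0,"tx":0,"ty":-0.1,"tz":0.5,"claw":1},{"ax":0,"ay":0,"az":0,"tx":0,"ty":0,"tz":0.5,"claw":1}]}}

```text
time_s: 11.32
tool_pos: [0.5246, -0.2428, 0.0858]
tcp_rot: [-2.713, -0.008, 0.994]
wrist_force: [0.0, -1.1, 31.4]
grip_width: 0.0006
```

>>> {"method": "send_rows", "body": {"plan": [{"ax":0.01,"ay":0,"az":0,"tx":0,"ty":-0.05,"tz":0.6,"claw":1},{"ax":0,"ay":0,"az":0,"tx":0,"ty":0,"tz":0.6,"claw":1}]}}

```text
time_s: 11.48
tool_pos: [0.5246, -0.2427, 0.0856]
tcp_rot: [-2.712, -0.009, 0.994]
wrist_force: [-1.0, -1.9, 36.4]
grip_width: 0.0008
```

```bash
python3 -c "
from h import *
rel('fl')
go(corner('fl',40),TR,1)"; python3 lidtub.py
```

```text
fl dx -1.6 dy -0.4 h 7.7 Faxial 33.1 F [-1.  -1.9 36.4] t 11.4833
11.4833 err mm [ 9.9 -7.1 30. ] deg 0.52 F [-1.  -1.9 36.4] w 0.0008 n 1
[{"ax": 0.006, "ay": -0.002, "az": 0.006, "tx": -0.032, "ty": -0.142, "tz": -3.231, "claw": 1}]
white [373.9 230.2] 178 [ -2.9 -78.6  13.5] depth [  0.9 -68.4  20.9]
white [376.5 240.2] 26 [-11.7 -38.5  13.5] depth [ 3.3  0.2 42.5]
white [358.3 258.9] 11 [42.9 69.  13.5] depth [43.4 70.3 14.5]
plate h at x-1 y-1 75 12.8
plate h at x-1 y+1 93 7.7
plate h at x+1 y-1 86 17.9
plate h at x+1 y+1 128 13.3
plane h= [ 0.0707 -0.0484 13.0356]
11.5333 blue extents x [-58.6  54. ] y [-71.9  82.5]
```

>>> {"method": "send_rows", "body": {"plan": [{"ax":0.006,"ay":0,"az":0,"tx":0,"ty":-0.2,"tz":-2,"claw":1},{"ax":0,"ay":0,"az":0,"tx":2,"ty":0,"tz":-1,"claw":1},{"ax":0,"ay":0,"az":0,"tx":4,"ty":0,"tz":0,"claw":1},{"ax":0,"ay":0,"az":0,"tx":4,"ty":0,"tz":0,"claw":1},{"ax":0,"ay":0,"az":0,"tx":3,"ty":0,"tz":0,"claw":1},{"ax":0,"ay":0,"az":0,"tx":0,"ty":0,"tz":0,"claw":1},{"ax":0,"ay":0,"az":0,"tx":0,"ty":0,"tz":0,"claw":1}]}}

```text
time_s: 12.12
tool_pos: [0.6107, -0.1393, 0.1227]
tcp_rot: [-2.717, -0.011, 0.99]
wrist_force: [-1.0, -0.4, -0.6]
grip_width: 0.0003
```

```bash
python3 lidtub.py; python3 -c "
from h import *
rel('fr')
go(corner('fr',18),TR,1)"
```

```text
white [352.9 227.8] 9 [ 63.4 -51.5  13.5] depth [   4.8 -230.6 -119.6]
white [375.  230.5] 75 [ -6.5 -79.   13.5] depth [ -55.  -209.3  -81.4]
white [357.9 259.1] 30 [43.9 70.4 13.5] depth [45.2 73.8 16.3]
white [389.6 271.4] 30 [-52.   70.2  13.5] depth [-52.5  69.   12.6]
plate h at x-1 y-1 38 12.0
plate h at x-1 y+1 162 12.0
plate h at x+1 y-1 75 11.7
plate h at x+1 y+1 143 11.7
plane h= [-6.90000e-03 -4.00000e-03  1.21193e+01]
12.1667 blue extents x [-60.1  54.5] y [-67.4  83.9]
fr dx 0.1 dy -0.3 h 47.2 Faxial -0.6 F [-0.6 -0.3 -0.5] t 12.1667
12.1667 err mm [-10.4   6.6 -26.5] deg 0.8 F [-0.6 -0.3 -0.5] w 0.0008 n 1
[{"ax": 0.012, "ay": -0.007, "az": 0.003, "tx": -0.053, "ty": -0.029, "tz": 2.923, "claw": 1}]
```

>>> {"method": "send_rows", "body": {"plan": [{"ax":0.012,"ay":-0.007,"az":0.003,"tx":-0.05,"ty":0,"tz":1.2,"claw":1},{"ax":0,"ay":0,"az":0,"tx":0,"ty":0,"tz":1.2,"claw":1},{"ax":0,"ay":0,"az":0,"tx":0,"ty":0,"tz":0.4,"claw":1},{"ax":0,"ay":0,"az":0,"tx":0,"ty":0,"tz":0,"claw":1}]}}

```text
time_s: 12.5
tool_pos: [0.5974, -0.1354, 0.0941]
tcp_rot: [-2.702, -0.002, 0.987]
wrist_force: [0.1, 1.5, -0.2]
grip_width: 0.0005
```

```bash
python3 -c "
from h import *
rel('fr')
go(corner('fr',13),TR,1)"
```

```text
fr dx 0.0 dy 3.9 h 15.7 Faxial -0.5 F [ 0.1  1.5 -0.2] t 12.5
12.5 err mm [ 1.2  3.9 -2.5] deg 0.28 F [ 0.1  1.5 -0.2] w 0.0005 n 1
[{"ax": -0.003, "ay": 0.001, "az": -0.004, "tx": 0.387, "ty": 0.002, "tz": 0.272, "claw": 1}]
```

Correct sideways, then press in steps.

>>> {"method": "send_rows", "body": {"plan": [{"ax":0,"ay":0,"az":0,"tx":0.4,"ty":0,"tz":0,"claw":1},{"ax":0,"ay":0,"az":0,"tx":0,"ty":0,"tz":0.25,"claw":1},{"ax":0,"ay":0,"az":0,"tx":0,"ty":0,"tz":0.25,"claw":1},{"ax":0,"ay":0,"az":0,"tx":0,"ty":0,"tz":0.35,"claw":1}]}}

```text
time_s: 12.83
tool_pos: [0.5978, -0.1316, 0.0896]
tcp_rot: [-2.703, -0.004, 0.983]
wrist_force: [-0.6, -2.7, 20.0]
grip_width: 0.0004
```

>>> {"method": "send_rows", "body": {"plan": [{"ax":0.005,"ay":0,"az":0,"tx":0,"ty":0,"tz":0.35,"claw":1},{"ax":0,"ay":0,"az":0,"tx":0,"ty":0,"tz":0.35,"claw":1},{"ax":0.004,"ay":0,"az":0,"tx":0,"ty":0,"tz":0.35,"claw":1},{"ax":0,"ay":0,"az":0,"tx":0,"ty":0,"tz":0.35,"claw":1}]}}

```text
time_s: 13.17
tool_pos: [0.5976, -0.1314, 0.0892]
tcp_rot: [-2.703, -0.008, 0.982]
wrist_force: [-0.6, -2.5, 18.3]
grip_width: 0.0007
```

```bash
python3 -c "
from h import *
rel('fr')
go(corner('fr',7),TR,1)"
```

```text
fr dx -0.3 dy 0.5 h 10.4 Faxial 16.9 F [-0.6 -2.5 18.3] t 13.1667
13.1667 err mm [-1.2  1.3 -3. ] deg 0.48 F [-0.6 -2.5 18.3] w 0.0007 n 1
[{"ax": -0.002, "ay": -0.006, "az": -0.005, "tx": 0.043, "ty": -0.028, "tz": 0.344, "claw": 1}]
```

>>> {"method": "send_rows", "body": {"plan": [{"ax":0,"ay":-0.004,"az":0,"tx":0,"ty":0,"tz":0.45,"claw":1},{"ax":0,"ay":0,"az":0,"tx":0,"ty":0,"tz":0.45,"claw":1}]}}

```text
time_s: 13.33
tool_pos: [0.5972, -0.1311, 0.0879]
tcp_rot: [-2.708, -0.006, 0.984]
wrist_force: [-1.3, -3.0, 18.6]
grip_width: 0.0006
```

>>> {"method": "send_rows", "body": {"plan": [{"ax":0,"ay":-0.004,"az":0,"tx":0,"ty":0,"tz":0.5,"claw":1},{"ax":0,"ay":0,"az":0,"tx":0,"ty":0,"tz":0.5,"claw":1}]}}

```text
time_s: 13.5
tool_pos: [0.5969, -0.1308, 0.0862]
tcp_rot: [-2.714, -0.004, 0.985]
wrist_force: [-0.3, -3.3, 28.5]
grip_width: 0.0007
```

```bash
python3 -c "
from h import *
rel('fr')
go(corner('fr',7),TR,1)"; python3 lidtub.py
```

```text
fr dx -0.7 dy 0.4 h 7.3 Faxial 26.5 F [-0.3 -3.3 28.5] t 13.5
13.5 err mm [-0.4  0.7  0. ] deg 0.59 F [-0.3 -3.3 28.5] w 0.0007 n 1
[{"ax": 0.009, "ay": -0.002, "az": -0.005, "tx": 0.035, "ty": -0.068, "tz": 0.029, "claw": 1}]
white [373.  230.5] 68 [ -0.3 -75.5  13.5] depth [ -53.3 -219.5  -91.6]
white [358.2 258.4] 31 [43.2 67.  13.5] depth [43.4 67.5 14. ]
white [388.7 272.5] 27 [-49.1  76.   13.5] depth [-50.9  72.1  10.3]
plate h at x-1 y-1 14 7.1
plate h at x-1 y+1 147 8.0
plate h at x+1 y-1 64 11.5
plate h at x+1 y+1 129 12.6
plane h= [6.6800e-02 8.8000e-03 9.9933e+00]
13.55 blue extents x [-59.8  54.2] y [-67.3  83.5]
```

>>> {"method": "send_rows", "body": {"plan": [{"ax":0.009,"ay":0,"az":0,"tx":0,"ty":-0.05,"tz":0.5,"claw":1},{"ax":0,"ay":0,"az":0,"tx":0,"ty":0,"tz":0.6,"claw":1}]}}

```text
time_s: 13.72
tool_pos: [0.5969, -0.1307, 0.0859]
tcp_rot: [-2.714, -0.007, 0.985]
wrist_force: [-0.7, -4.8, 36.0]
grip_width: 0.0007
```

```bash
python3 -c "
from h import *
rel('fr')
go(corner('br',48),TR,1)"
```

```text
fr dx -0.8 dy 0.3 h 7.0 Faxial 33.5 F [-0.7 -4.8 36. ] t 13.7167
13.7167 err mm [-58.9  38.6  78. ] deg 0.57 F [-0.7 -4.8 36. ] w 0.0007 n 3
[{"ax": 0.003, "ay": -0.001, "az": -0.001, "tx": 0.004, "ty": -3.215, "tz": -1.392, "claw": 1}, {"ax": 0.003, "ay": -0.001, "az": -0.001, "tx": 0.006, "ty": -3.219, "tz": -1.384, "claw": 1}, {"ax": 0.003, "ay": -0.001, "az": -0.001, "tx": 0.008, "ty": -3.223, "tz": -1.375, "claw": 1}]
```

>>> {"method": "send_rows", "body": {"plan": [{"ax":0.009,"ay":0,"az":0,"tx":0,"ty":0,"tz":-2,"claw":1},{"ax":0,"ay":0,"az":0,"tx":0,"ty":-2,"tz":-1,"claw":1},{"ax":0,"ay":0,"az":0,"tx":0,"ty":-4,"tz":0,"claw":1},{"ax":0,"ay":0,"az":0,"tx":0,"ty":-3,"tz":0,"claw":1},{"ax":0,"ay":0,"az":0,"tx":0,"ty":0,"tz":0,"claw":1},{"ax":0,"ay":0,"az":0,"tx":0,"ty":0,"tz":0,"claw":1}]}}

```text
time_s: 14.22
tool_pos: [0.5401, -0.0945, 0.1575]
tcp_rot: [-2.713, -0.009, 0.981]
wrist_force: [0.2, -0.1, -0.4]
grip_width: 0.0006
```

```bash
python3 lidtub.py; python3 -c "
from h import *
rel('br')
go(corner('br',18),TR,1)"
```

```text
white [375.5 231.8] 53 [ -8.4 -74.3  13.5] depth [ -60.1 -212.2  -87.3]
white [357.8 258.7] 30 [44.3 69.1 13.5] depth [44.  68.1 12.7]
white [389.6 273.7] 43 [-51.8  79.6  13.5] depth [-55.1  72.6   7.7]
plate h at x-1 y-1 17 6.6
plate h at x-1 y+1 149 7.7
plate h at x+1 y-1 7 10.6
plate h at x+1 y+1 143 11.7
plane h= [ 5.6000e-02 -4.4000e-03  9.9704e+00]
14.2667 blue extents x [-61.   54.8] y [-65.9  83.8]
br dx -5.7 dy 0.8 h 43.4 Faxial 1.2 F [ 0.1 -0.7  1. ] t 14.2667
14.2667 err mm [-12.8   9.4 -20.6] deg 0.71 F [ 0.1 -0.7  1. ] w 0.0003 n 1
[{"ax": 0.008, "ay": -0.008, "az": -0.006, "tx": 0.054, "ty": -0.587, "tz": 2.535, "claw": 1}]
```

>>> {"method": "send_rows", "body": {"plan": [{"ax":0.008,"ay":-0.008,"az":-0.006,"tx":0.05,"ty":-0.6,"tz":1.2,"claw":1},{"ax":0,"ay":0,"az":0,"tx":0,"ty":0,"tz":1.0,"claw":1},{"ax":0,"ay":0,"az":0,"tx":0,"ty":0,"tz":0.3,"claw":1},{"ax":0,"ay":0,"az":0,"tx":0,"ty":0,"tz":0,"claw":1}]}}

```text
time_s: 14.6
tool_pos: [0.5276, -0.0855, 0.1331]
tcp_rot: [-2.704, -0.004, 0.99]
wrist_force: [-0.8, 0.7, -0.3]
grip_width: 0.0004
```

```bash
python3 -c "
from h import *
rel('br')
go(corner('br',13),TR,1)"
```

```text
br dx -1.9 dy 0.3 h 14.8 Faxial -0.7 F [-0.8  0.7 -0.3] t 14.6
14.6 err mm [-1.9  1.6 -0.8] deg 0.09 F [-0.8  0.7 -0.3] w 0.0004 n 1
[{"ax": -0.001, "ay": 0.001, "az": 0.0, "tx": 0.032, "ty": -0.19, "tz": 0.181, "claw": 1}]
```

>>> {"method": "send_rows", "body": {"plan": [{"ax":0,"ay":0,"az":0,"tx":0,"ty":-0.2,"tz":0.1,"claw":1},{"ax":0,"ay":0,"az":0,"tx":0,"ty":0,"tz":0.25,"claw":1},{"ax":0,"ay":0,"az":0,"tx":0,"ty":0,"tz":0.3,"claw":1},{"ax":0.004,"ay":0,"az":0,"tx":0,"ty":0,"tz":0.35,"claw":1},{"ax":0,"ay":0,"az":0,"tx":0,"ty":0,"tz":0.35,"claw":1}]}}

```text
time_s: 15.02
tool_pos: [0.5245, -0.0828, 0.1263]
tcp_rot: [-2.701, -0.005, 0.99]
wrist_force: [-0.2, -3.9, 27.0]
grip_width: 0.0005
```

>>> {"method": "send_rows", "body": {"plan": [{"ax":0.005,"ay":0,"az":0,"tx":0,"ty":0,"tz":0.4,"claw":1},{"ax":0,"ay":0,"az":0,"tx":0,"ty":0,"tz":0.4,"claw":1},{"ax":0.004,"ay":0,"az":0,"tx":0,"ty":0,"tz":0.4,"claw":1}]}}

```text
time_s: 15.27
tool_pos: [0.5246, -0.0828, 0.1263]
tcp_rot: [-2.698, -0.007, 0.991]
wrist_force: [-0.7, -4.0, 26.5]
grip_width: 0.0006
```

```bash
python3 -c "
from h import *
rel('br')
go(corner('br',7),TR,1)"
```

```text
br dx -1.1 dy -0.3 h 6.9 Faxial 24.7 F [-0.7 -4.  26.5] t 15.2667
15.2667 err mm [-0.9  0.3  0.5] deg 0.45 F [-0.7 -4.  26.5] w 0.0006 n 1
[{"ax": -0.007, "ay": -0.002, "az": 0.002, "tx": -0.025, "ty": -0.108, "tz": -0.007, "claw": 1}]
```

Hard stop at h = 6.9. One firmer press, then over to bl.

>>> {"method": "send_rows", "body": {"plan": [{"ax":-0.004,"ay":0,"az":0,"tx":0,"ty":0,"tz":0.5,"claw":1},{"ax":0,"ay":0,"az":0,"tx":0,"ty":0,"tz":0.55,"claw":1}]}}

```text
time_s: 15.43
tool_pos: [0.5244, -0.0826, 0.1258]
tcp_rot: [-2.707, -0.009, 0.991]
wrist_force: [-2.2, -7.1, 42.2]
grip_width: 0.0005
```

>>> {"method": "send_rows", "body": {"plan": [{"ax":0,"ay":0,"az":0,"tx":0,"ty":-0.1,"tz":-2,"claw":1},{"ax":0,"ay":0,"az":0,"tx":-2,"ty":0,"tz":-1,"claw":1},{"ax":0,"ay":0,"az":0,"tx":-4,"ty":0,"tz":0,"claw":1},{"ax":0,"ay":0,"az":0,"tx":-4,"ty":0,"tz":0,"claw":1},{"ax":0,"ay":0,"az":0,"tx":-3,"ty":0,"tz":0,"claw":1},{"ax":0,"ay":0,"az":0,"tx":0,"ty":0,"tz":0,"claw":1},{"ax":0,"ay":0,"az":0,"tx":0,"ty":0,"tz":0,"claw":1}]}}

```text
time_s: 16.02
tool_pos: [0.4642, -0.2033, 0.1567]
tcp_rot: [-2.714, -0.011, 0.994]
wrist_force: [0.3, 0.2, -0.5]
grip_width: 0.0004
```

```bash
python3 lidtub.py; python3 -c "
from h import *
rel('bl')
go(corner('bl',18),TR,1)"
```

```text
white [357.8 227.2] 60 [ 48.4 -62.8  13.5] depth [ 48.  -63.9  12.7]
white [392.3 261.3] 34 [-61.   24.7  13.5] depth [-105.5  -74.8  -65. ]
plate h at x-1 y-1 0 nan
plate h at x-1 y+1 103 7.9
plate h at x+1 y-1 75 11.0
plate h at x+1 y+1 66 11.6
plane h= [5.2000e-02 9.6000e-03 9.6007e+00]
16.0667 blue extents x [-56.6  54.4] y [-64.3  82. ]
bl dx -2.2 dy -0.7 h 41.6 Faxial -0.4 F [-0.2  0.1 -0.4] t 16.0667
16.0667 err mm [-10.4   6.  -20.4] deg 0.67 F [-0.2  0.1 -0.4] w 0.0005 n 1
[{"ax": 0.009, "ay": -0.004, "az": 0.007, "tx": -0.08, "ty": -0.243, "tz": 2.354, "claw": 1}]
  return _methods._mean(a, axis=axis, dtype=dtype,
  ret = ret.dtype.type(ret / rcount)
```

>>> {"method": "send_rows", "body": {"plan": [{"ax":0.009,"ay":-0.004,"az":0.007,"tx":-0.1,"ty":-0.25,"tz":1.2,"claw":1},{"ax":0,"ay":0,"az":0,"tx":0,"ty":0,"tz":0.9,"claw":1},{"ax":0,"ay":0,"az":0,"tx":0,"ty":0,"tz":0.2,"claw":1},{"ax":0,"ay":0,"az":0,"tx":0,"ty":0,"tz":0,"claw":1}]}}

```text
time_s: 16.4
tool_pos: [0.4541, -0.1937, 0.1338]
tcp_rot: [-2.703, -0.004, 0.992]
wrist_force: [-0.1, 0.3, -0.8]
grip_width: 0.0004
```

```bash
python3 -c "
from h import *
rel('bl')
go(corner('bl',13),TR,1)"
```

```text
bl dx 0.5 dy -2.9 h 15.1 Faxial -0.8 F [-0.1  0.3 -0.8] t 16.4
16.4 err mm [-1.9 -2.2 -2.2] deg 0.2 F [-0.1  0.3 -0.8] w 0.0004 n 1
[{"ax": -0.002, "ay": 0.002, "az": 0.002, "tx": -0.285, "ty": 0.055, "tz": 0.215, "claw": 1}]
```

>>> {"method": "send_rows", "body": {"plan": [{"ax":0,"ay":0,"az":0,"tx":-0.3,"ty":0,"tz":0,"claw":1},{"ax":0,"ay":0,"az":0,"tx":0,"ty":0,"tz":0.25,"claw":1},{"ax":0,"ay":0,"az":0,"tx":0,"ty":0,"tz":0.3,"claw":1},{"ax":0,"ay":0,"az":0,"tx":0,"ty":0,"tz":0.35,"claw":1}]}}

```text
time_s: 16.73
tool_pos: [0.4498, -0.1937, 0.128]
tcp_rot: [-2.702, -0.002, 0.997]
wrist_force: [0.1, -1.5, 14.0]
grip_width: 0.0004
```

>>> {"method": "send_rows", "body": {"plan": [{"ax":0.004,"ay":0,"az":0,"tx":0,"ty":0,"tz":0.35,"claw":1},{"ax":0,"ay":0,"az":0,"tx":0,"ty":0,"tz":0.35,"claw":1},{"ax":0.004,"ay":0,"az":0,"tx":0,"ty":0,"tz":0.4,"claw":1}]}}

```text
time_s: 16.98
tool_pos: [0.4495, -0.1935, 0.1269]
tcp_rot: [-2.699, -0.002, 0.999]
wrist_force: [-0.4, -2.1, 31.3]
grip_width: 0.0009
```

```bash
python3 -c "
from h import *
rel('bl')
go(corner('bl',7),TR,1)"
```

```text
bl dx 1.2 dy -0.5 h 7.2 Faxial 28.7 F [-0.4 -2.1 31.3] t 16.9833
16.9833 err mm [ 0.6 -1.  -0.7] deg 0.67 F [-0.4 -2.1 31.3] w 0.0009 n 1
[{"ax": -0.006, "ay": 0.007, "az": 0.007, "tx": -0.048, "ty": 0.123, "tz": 0.024, "claw": 1}]
```

>>> {"method": "send_rows", "body": {"plan": [{"ax":-0.005,"ay":0.005,"az":0,"tx":0,"ty":0,"tz":0.42,"claw":1},{"ax":0,"ay":0,"az":0,"tx":0,"ty":0,"tz":-2,"claw":1},{"ax":0,"ay":0,"az":0,"tx":0,"ty":0,"tz":-4,"claw":1},{"ax":0,"ay":0,"az":0,"tx":0,"ty":0,"tz":-4,"claw":1},{"ax":0,"ay":0,"az":0,"tx":0,"ty":0,"tz":-3,"claw":1},{"ax":0,"ay":0,"az":0,"tx":0,"ty":0,"tz":0,"claw":1},{"ax":0,"ay":0,"az":0,"tx":0,"ty":0,"tz":0,"claw":1}]}}

```text
time_s: 17.57
tool_pos: [0.4975, -0.2246, 0.2526]
tcp_rot: [-2.709, -0.006, 1.0]
wrist_force: [-0.8, 0.8, -1.0]
grip_width: 0.0007
```

```bash
python3 lidtub.py .007; python3 - <<'E'
from h import *
go(corner('fl',45),TR,1)
im=np.load('last.npz')['im'];cv2.imwrite('pics/s7.png',cv2.resize(im[190:300,310:430],None,fx=5,fy=5,interpolation=cv2.INTER_CUBIC))
E
```

```text
white [377.1 238. ] 246 [-16.9 -58.1   7. ] depth [-19.8 -65.7   1.4]
white [382.9 245.4] 38 [-35.6 -35.7   7. ] depth [-19.    5.1  37.8]
plate h at x-1 y-1 56 6.6
plate h at x-1 y+1 108 6.8
plate h at x+1 y-1 81 5.9
plate h at x+1 y+1 102 7.3
plane h= [1.2000e-03 1.0000e-02 6.6579e+00]
17.6167 blue extents x [-57.7  54.5] y [-72.1  81.2]
17.6167 err mm [  38.7  -26.4 -132.6] deg 0.66 F [0.8 0.7 0. ] w 0.0004 n 4
[{"ax": 0.001, "ay": 0.001, "az": 0.003, "tx": -0.053, "ty": 2.449, "tz": 2.522, "claw": 1}, {"ax": 0.001, "ay": 0.001, "az": 0.003, "tx": -0.049, "ty": 2.452, "tz": 2.519, "claw": 1}, {"ax": 0.001, "ay": 0.001, "az": 0.003, "tx": -0.045, "ty": 2.455, "tz": 2.516, "claw": 1}, {"ax": 0.001, "ay": 0.001, "az": 0.003, "tx": -0.04, "ty": 2.458, "tz": 2.513, "claw": 1}]
```

View pics/s7.png

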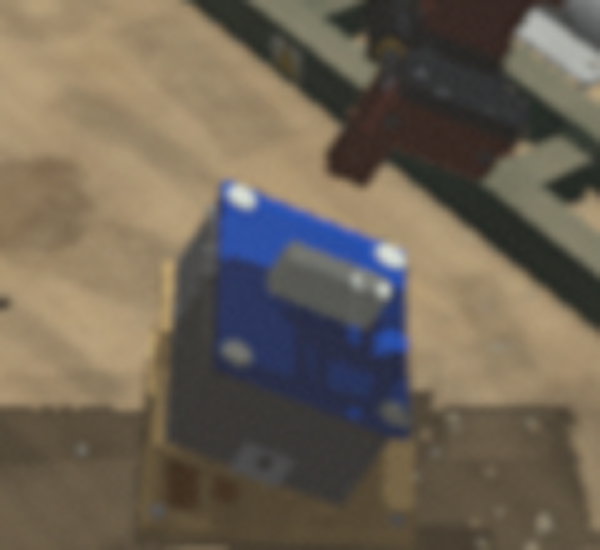

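>>> {"method": "send_rows", "body": {"plan": [{"ax":0.002,"ay":0.002,"az":0.006,"tx":0,"ty":4,"tz":0,"claw":1},{"ax":0.002,"ay":0.002,"az":0.006,"tx":0,"ty":4,"tz":1,"claw":1},{"ax":0,"ay":0,"az":0,"tx":-0.2,"ty":1.4,"tz":2,"claw":1},{"ax":0,"ay":0,"az":0,"tx":0,"ty":0,"tz":3,"claw":1},{"ax":0,"ay":0,"az":0,"tx":0,"ty":0,"tz":3,"claw":1},{"ax":0,"ay":0,"az":0,"tx":0,"ty":0,"tz":1.5,"claw":1},{"ax":0,"ay":0,"az":0,"tx":0,"ty":0,"tz":0,"claw":1},{"ax":0,"ay":0,"az":0,"tx":0,"ty":0,"tz":0,"claw":1}]}}

```text
time_s: 18.28
tool_pos: [0.524, -0.243, 0.1023]
tcp_rot: [-2.689, -0.003, 0.989]
wrist_force: [0.2, 0.1, 1.3]
grip_width: 0.0002
```

```bash
python3 -c "
from h import *
rel('fl')
go(corner('fl',10),TR,1)"
```

```text
fl dx 5.7 dy 0.1 h 22.7 Faxial 1.2 F [0.2 0.1 1.3] t 18.2833
18.2833 err mm [ -0.1   0.2 -13.9] deg 0.92 F [0.2 0.1 1.3] w 0.0002 n 1
[{"ax": -0.016, "ay": 0.001, "az": -0.002, "tx": 0.008, "ty": 0.592, "tz": 1.257, "claw": 1}]
```

>>> {"method": "send_rows", "body": {"plan": [{"ax":-0.016,"ay":0,"az":0,"tx":0,"ty":0.6,"tz":0.6,"claw":1},{"ax":0,"ay":0,"az":0,"tx":0,"ty":0,"tz":0.5,"claw":1},{"ax":0,"ay":0,"az":0,"tx":0,"ty":0,"tz":0.3,"claw":1},{"ax":0,"ay":0,"az":0,"tx":0,"ty":0,"tz":0.3,"claw":1},{"ax":0,"ay":0,"az":0,"tx":0,"ty":0,"tz":0.3,"claw":1}]}}

```text
time_s: 18.7
tool_pos: [0.5236, -0.2424, 0.086]
tcp_rot: [-2.709, -0.003, 0.99]
wrist_force: [-0.4, -1.7, 19.5]
grip_width: 0.0007
```

```bash
python3 -c "
from h import *
rel('fl')
go(corner('fl',7),TR,1)"
```

```text
fl dx -0.5 dy -0.1 h 7.6 Faxial 17.9 F [-0.4 -1.7 19.5] t 18.7
18.7 err mm [-0.7  0.3 -0.3] deg 0.22 F [-0.4 -1.7 19.5] w 0.0007 n 1
[{"ax": 0.004, "ay": 0.001, "az": -0.001, "tx": -0.014, "ty": -0.051, "tz": 0.061, "claw": 1}]
```

>>> {"method": "send_rows", "body": {"plan": [{"ax":0.004,"ay":0,"az":0,"tx":0,"ty":0,"tz":0.35,"claw":1},{"ax":0,"ay":0,"az":0,"tx":0,"ty":0,"tz":0.35,"claw":1}]}}

```text
time_s: 18.87
tool_pos: [0.5236, -0.2424, 0.0861]
tcp_rot: [-2.71, -0.003, 0.99]
wrist_force: [-0.5, -1.2, 15.2]
grip_width: 0.0004
```

```bash
python3 -c "
from h import *
rel('fl')
go(corner('fl',7),TR,1)"
```

```text
fl dx -0.5 dy -0.1 h 7.7 Faxial 13.9 F [-0.5 -1.2 15.2] t 18.8667
18.8667 err mm [-0.7  0.3 -0.4] deg 0.25 F [-0.5 -1.2 15.2] w 0.0004 n 1
[{"ax": 0.004, "ay": 0.001, "az": -0.0, "tx": -0.013, "ty": -0.049, "tz": 0.069, "claw": 1}]
```

>>> {"method": "send_rows", "body": {"plan": [{"ax":0.004,"ay":0,"az":0,"tx":0,"ty":0,"tz":0.5,"claw":1},{"ax":0,"ay":0,"az":0,"tx":0,"ty":0,"tz":0.5,"claw":1},{"ax":0,"ay":0,"az":0,"tx":0,"ty":0,"tz":0.5,"claw":1}]}}

```text
time_s: 19.12
tool_pos: [0.5236, -0.2424, 0.0858]
tcp_rot: [-2.716, -0.004, 0.99]
wrist_force: [-0.4, -2.1, 23.3]
grip_width: 0.0008
```

```bash
python3 -c "
from h import *
rel('fl')
go(corner('bl',40),TR,1)"
```

```text
fl dx -0.6 dy -0.1 h 7.5 Faxial 21.5 F [-0.4 -2.1 23.3] t 19.1167
19.1167 err mm [-61.9  40.2  70.3] deg 0.6 F [-0.4 -2.1 23.3] w 0.0008 n 3
[{"ax": 0.003, "ay": 0.0, "az": 0.0, "tx": -0.003, "ty": -3.209, "tz": -1.118, "claw": 1}, {"ax": 0.003, "ay": 0.0, "az": 0.0, "tx": -0.003, "ty": -3.213, "tz": -1.107, "claw": 1}, {"ax": 0.003, "ay": 0.0, "az": 0.0, "tx": -0.004, "ty": -3.217, "tz": -1.095, "claw": 1}]
```

>>> {"method": "send_rows", "body": {"plan": [{"ax":0,"ay":0,"az":0,"tx":0,"ty":0,"tz":-2,"claw":1},{"ax":0,"ay":0,"az":0,"tx":0,"ty":-3,"tz":-1,"claw":1},{"ax":0,"ay":0,"az":0,"tx":0,"ty":-4,"tz":0,"claw":1},{"ax":0,"ay":0,"az":0,"tx":0,"ty":-2.2,"tz":0,"claw":1},{"ax":0,"ay":0,"az":0,"tx":0,"ty":0,"tz":0,"claw":1},{"ax":0,"ay":0,"az":0,"tx":0,"ty":0,"tz":0,"claw":1}]}}

```text
time_s: 19.62
tool_pos: [0.4657, -0.2045, 0.1599]
tcp_rot: [-2.728, -0.006, 0.99]
wrist_force: [-0.2, 0.4, 0.5]
grip_width: 0.0006
```

```bash
python3 -c "
from h import *
rel('bl')
go(corner('bl',10),TR,1)"; python3 lidtub.py .007
```

```text
bl dx -2.6 dy -0.3 h 45.3 Faxial 0.3 F [-0.2  0.4  0.5] t 19.6167
19.6167 err mm [-14.5   9.3 -30.9] deg 1.28 F [-0.2  0.4  0.5] w 0.0006 n 1
[{"ax": 0.022, "ay": -0.001, "az": 0.001, "tx": -0.038, "ty": -0.335, "tz": 3.527, "claw": 1}]
white [357.7 228.4] 63 [ 45.6 -66.    7. ] depth [ 43.8 -71.3   3.1]
white [392.1 260.6] 34 [-64.2  14.1   7. ] depth [-103.9  -75.2  -63.2]
plate h at x-1 y-1 0 nan
plate h at x-1 y+1 104 6.8
plate h at x+1 y-1 80 5.1
plate h at x+1 y+1 90 7.1
plane h= [2.2000e-03 1.3100e-02 6.2823e+00]
19.6667 blue extents x [-55.3  54.7] y [-68.   80.9]
  return _methods._mean(a, axis=axis, dtype=dtype,
  ret = ret.dtype.type(ret / rcount)
```

>>> {"method": "send_rows", "body": {"plan": [{"ax":0.022,"ay":0,"az":0,"tx":0,"ty":-0.3,"tz":1.5,"claw":1},{"ax":0,"ay":0,"az":0,"tx":0,"ty":0,"tz":1.5,"claw":1},{"ax":0,"ay":0,"az":0,"tx":0,"ty":0,"tz":0.5,"claw":1},{"ax":0,"ay":0,"az":0,"tx":0,"ty":0,"tz":0.0,"claw":1}]}}

```text
time_s: 20.0
tool_pos: [0.4536, -0.1962, 0.1254]
tcp_rot: [-2.704, -0.006, 0.99]
wrist_force: [0.8, -1.0, 14.0]
grip_width: 0.0009
```

```bash
python3 -c "
from h import *
rel('bl')
go(corner('bl',7),TR,1)"
```

```text
bl dx -3.8 dy -0.5 h 7.9 Faxial 13.2 F [ 0.8 -1.  14. ] t 20.0
20.0 err mm [-3.5  1.7  0.8] deg 0.12 F [ 0.8 -1.  14. ] w 0.0009 n 1
[{"ax": -0.001, "ay": -0.002, "az": 0.0, "tx": -0.049, "ty": -0.384, "tz": 0.09, "claw": 1}]
```

>>> {"method": "send_rows", "body": {"plan": [{"ax":0,"ay":0,"az":0,"tx":0,"ty":0,"tz":-0.3,"claw":1},{"ax":0,"ay":0,"az":0,"tx":0,"ty":-0.4,"tz":0,"claw":1},{"ax":0,"ay":0,"az":0,"tx":0,"ty":0,"tz":0.35,"claw":1},{"ax":0,"ay":0,"az":0,"tx":0,"ty":0,"tz":0.4,"claw":1},{"ax":0,"ay":0,"az":0,"tx":0,"ty":0,"tz":0.4,"claw":1}]}}

```text
time_s: 20.42
tool_pos: [0.4509, -0.1946, 0.1259]
tcp_rot: [-2.702, -0.006, 0.99]
wrist_force: [-0.5, -1.7, 34.9]
grip_width: 0.0004
```

>>> {"method": "send_rows", "body": {"plan": [{"ax":0.003,"ay":0,"az":0,"tx":0,"ty":0,"tz":0.5,"claw":1},{"ax":0,"ay":0,"az":0,"tx":0,"ty":0,"tz":0.55,"claw":1}]}}

```text
time_s: 20.58
tool_pos: [0.4508, -0.1946, 0.1257]
tcp_rot: [-2.705, -0.007, 0.99]
wrist_force: [0.1, -3.4, 45.9]
grip_width: 0.0005
```

```bash
python3 -c "
from h import *
rel('bl')
go(corner('bl',7),TR,1)"
```

```text
bl dx -0.8 dy -0.3 h 6.8 Faxial 42.4 F [ 0.1 -3.4 45.9] t 20.5833
20.5833 err mm [-0.7  0.1  0.5] deg 0.13 F [ 0.1 -3.4 45.9] w 0.0005 n 1
[{"ax": -0.001, "ay": -0.002, "az": 0.001, "tx": -0.025, "ty": -0.081, "tz": -0.019, "claw": 1}]
```

>>> {"method": "send_rows", "body": {"plan": [{"ax":0,"ay":0,"az":0,"tx":0,"ty":0,"tz":-2,"claw":1},{"ax":0,"ay":0,"az":0,"tx":0,"ty":0,"tz":-4,"claw":1},{"ax":0,"ay":0,"az":0,"tx":0,"ty":0,"tz":-4,"claw":1},{"ax":0,"ay":0,"az":0,"tx":0,"ty":0,"tz":-4,"claw":1},{"ax":0,"ay":0,"az":0,"tx":4,"ty":0,"tz":-1,"claw":1},{"ax":0,"ay":0,"az":0,"tx":4,"ty":-0.5,"tz":0,"claw":1},{"ax":0,"ay":0,"az":0,"tx":4,"ty":-1,"tz":0,"claw":1},{"ax":0,"ay":0,"az":0,"tx":4,"ty":-1,"tz":0,"claw":1},{"ax":0,"ay":0,"az":0,"tx":4,"ty":-1,"tz":0,"claw":1},{"ax":0,"ay":0,"az":0,"tx":4,"ty":-1,"tz":0,"claw":1},{"ax":0,"ay":0,"az":0,"tx":4,"ty":-1,"tz":0,"claw":1},{"ax":0,"ay":0,"az":0,"tx":4,"ty":-1,"tz":0,"claw":1}]}}

```text
time_s: 21.58
tool_pos: [0.6356, 0.0663, 0.2999]
tcp_rot: [-2.708, -0.006, 0.976]
wrist_force: [0.2, -0.6, 0.2]
grip_width: 0.0004
```

>>> {"method": "send_rows", "body": {"plan": [{"ax":0,"ay":0,"az":0,"tx":4,"ty":-1,"tz":0,"claw":1},{"ax":0,"ay":0,"az":0,"tx":4,"ty":-1,"tz":0,"claw":1},{"ax":0,"ay":0,"az":0,"tx":4,"ty":-1,"tz":0,"claw":1},{"ax":0,"ay":0,"az":0,"tx":0,"ty":0,"tz":0,"claw":1},{"ax":0,"ay":0,"az":0,"tx":0,"ty":0,"tz":0,"claw":1}]}}

```text
time_s: 22.0
tool_pos: [0.6805, 0.1912, 0.3114]
tcp_rot: [-2.706, -0.007, 0.984]
wrist_force: [-0.0, -1.2, 0.4]
grip_width: 0.0005
```

```bash
cat > fin.py <<'E'
from h import *
def tub(Q): return np.c_[(Q-M)@ex,(Q-M)@ey,(Q-M)@n2]*1000
out=[]
for n,(x0,y0,x1,y1) in (('scene',(335,205,415,305)),('top',(325,190,430,295))):
    F=[manip.read_camera(n) for _ in range(5)]; im=F[0][0]; d=np.median([f[1] for f in F],0)
    out.append(cv2.resize(im[y0-5:y1+5,x0-5:x1+5],(390,450),interpolation=cv2.INTER_CUBIC))
    b=cv2.inRange(cv2.cvtColor(im,cv2.COLOR_BGR2HSV),(105,90,30),(130,255,255)); mk=np.zeros_like(b); mk[y0:y1,x0:x1]=255; b&=mk; b=cv2.erode(b,np.ones((3,3)))
    v,u=np.where(b>0); A=tub(pts(n,np.c_[u,v],d[v,u])); k=(A[:,2]>0)&(A[:,2]<20)
    for _ in range(3):
        D=np.c_[A[:,:2],np.ones(len(A))]; c=np.linalg.lstsq(D[k],A[k,2],rcond=None)[0]; k=abs(A[:,2]-D@c)<3
    print(n,k.sum(),'plane',c.round(4),{q:round(float(np.dot([*C[q],1],c)),1) for q in C},'ext',np.percentile(A[k,0],[1,99]).round(1),np.percentile(A[k,1],[1,99]).round(1))
print(st()); cv2.imwrite('pics/fin%d.png'%int(st()['time_s']),np.hstack(out))
E
python3 fin.py; ls pics
```

```text
scene 769 plane [-1.8000e-03  8.4000e-03  6.3581e+00] {'fl': 7.0, 'fr': 5.9, 'bl': 6.8, 'br': 5.7} ext [-55.1  54.1] [-67.   79.9]
top 1950 plane [1.0000e-04 4.9000e-03 6.5202e+00] {'fl': 6.8, 'fr': 6.2, 'bl': 6.9, 'br': 6.2} ext [-55.8  53. ] [-74.3  72.1]
{'time_s': np.float64(22.5), 'tool_pos': array([0.6806, 0.1887, 0.3124]), 'tcp_rot': array([-2.7067, -0.0074,  0.9802]), 'wrist_force': array([ 0.0266, -0.1445, -0.3729]), 'grip_width': np.float64(0.0006), 'qpos': array([ 0.1291,  0.6387,  1.1298,  0.2891,  1.6993, -0.8629])}
fin22.png
s1.png
s3.png
s4.png
s5.png
s6.png
s7.png
scene0.png
t2.png
top0.png
tubmask.png
```

View pics/fin22.png

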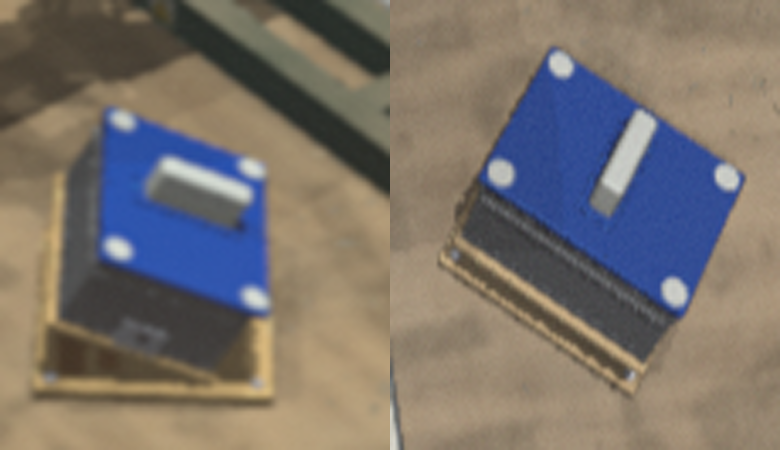

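```bash
python3 -c "
from h import *
rel('fr')
go(corner('fr',60),TR,1)"
```

```text
fr dx 189.9 dy -313.6 h 166.5 Faxial -0.3 F [ 0.  -0.1 -0.4] t 22.5
22.5 err mm [ -65.5 -331.2 -178.2] deg 0.58 F [ 0.  -0.1 -0.4] w 0.0006 n 11
[{"ax": 0.0, "ay": -0.001, "az": -0.001, "tx": -2.844, "ty": 1.746, "tz": 0.952, "claw": 1}, {"ax": 0.0, "ay": -0.001, "az": -0.001, "tx": -2.845, "ty": 1.744, "tz": 0.953, "claw": 1}, {"ax": 0.0, "ay": -0.001, "az": -0.001, "tx": -2.846, "ty": 1.742, "tz": 0.955, "claw": 1}, {"ax": 0.0, "ay": -0.001, "az": -0.001, "tx": -2.846, "ty": 1.74, "tz": 0.956, "claw": 1}, {"ax": 0.0, "ay": -0.001, "az": -0.001, "tx": -2.847, "ty": 1.738, "tz": 0.958, "claw": 1}, {"ax": 0.0, "ay": -0.001, "az": -0.001, "tx": -2.847, "ty": 1.737, "tz": 0.959, "claw": 1}, {"ax": 0.0, "ay": -0.001, "az": -0.001, "tx": -2.848, "ty": 1.735, "tz": 0.961, "claw": 1}, {"ax": 0.0, "ay": -0.001, "az": -0.001, "tx": -2.849, "ty": 1.733, "tz": 0.962, "claw": 1}, {"ax": 0.0, "ay": -0.001, "az": -0.001, "tx": -2.849, "ty": 1.731, "tz": 0.964, "claw": 1}, {"ax": 0.0, "ay": -0.001, "az": -0.001, "tx": -2.85, "ty": 1.73, "tz": 0.965, "claw": 1}, {"ax": 0.0, "ay": -0.001, "az": -0.001, "tx": -2.85, "ty": 1.728, "tz": 0.967, "claw": 1}]
```

>>> {"method": "send_rows", "body": {"plan": [{"ax":0,"ay":0,"az":0,"tx":-2.9,"ty":1.75,"tz":0.9,"claw":1},{"ax":0,"ay":0,"az":0,"tx":-2.9,"ty":1.75,"tz":0.9,"claw":1},{"ax":0,"ay":0,"az":0,"tx":-2.9,"ty":1.75,"tz":0.9,"claw":1},{"ax":0,"ay":0,"az":0,"tx":-2.9,"ty":1.75,"tz":0.9,"claw":1},{"ax":0,"ay":0,"az":0,"tx":-2.9,"ty":1.75,"tz":0.9,"claw":1},{"ax":0,"ay":0,"az":0,"tx":-2.9,"ty":1.75,"tz":0.9,"claw":1},{"ax":0,"ay":0,"az":0,"tx":-2.9,"ty":1.75,"tz":0.9,"claw":1},{"ax":0,"ay":0,"az":0,"tx":-2.9,"ty":1.75,"tz":0.9,"claw":1},{"ax":0,"ay":0,"az":0,"tx":-2.8,"ty":1.75,"tz":0.9,"claw":1},{"ax":0,"ay":0,"az":0,"tx":-1,"ty":0.6,"tz":0.9,"claw":1},{"ax":0,"ay":0,"az":0,"tx":0,"ty":0,"tz":0,"claw":1},{"ax":0,"ay":0,"az":0,"tx":0,"ty":0,"tz":0,"claw":1}]}}

```text
time_s: 23.5
tool_pos: [0.6211, -0.1094, 0.156]
tcp_rot: [-2.712, -0.015, 0.978]
wrist_force: [1.0, 1.1, 0.8]
grip_width: 0.0004
```

```bash
python3 -c "
from h import *
rel('fr')
go(corner('fr',12),TR,1)"
```

```text
fr dx 21.1 dy -31.1 h 74.0 Faxial 0.8 F [1.  1.1 0.8] t 23.5
23.5 err mm [-22.9 -21.9 -65.2] deg 0.97 F [1.  1.1 0.8] w 0.0004 n 2
[{"ax": 0.004, "ay": -0.007, "az": -0.003, "tx": -1.594, "ty": 1.041, "tz": 3.084, "claw": 1}, {"ax": 0.004, "ay": -0.007, "az": -0.003, "tx": -1.575, "ty": 1.047, "tz": 3.092, "claw": 1}]
```

>>> {"method": "send_rows", "body": {"plan": [{"ax":0.008,"ay":-0.014,"az":-0.006,"tx":-3.1,"ty":2.1,"tz":1.5,"claw":1},{"ax":0,"ay":0,"az":0,"tx":0,"ty":0,"tz":2.5,"claw":1},{"ax":0,"ay":0,"az":0,"tx":0,"ty":0,"tz":1.2,"claw":1},{"ax":0,"ay":0,"az":0,"tx":0,"ty":0,"tz":0,"claw":1},{"ax":0,"ay":0,"az":0,"tx":0,"ty":0,"tz":0,"claw":1}]}}

```text
time_s: 23.92
tool_pos: [0.6063, -0.1284, 0.1033]
tcp_rot: [-2.712, -0.009, 0.995]
wrist_force: [-1.0, -0.1, 0.0]
grip_width: 0.0007
```

```bash
python3 -c "
from h import *
rel('fr')
go(corner('fr',8),TR,1)"
```

```text
fr dx 0.6 dy -6.9 h 25.5 Faxial -0.3 F [-1.  -0.1  0. ] t 23.9167
23.9167 err mm [ -9.5  -1.9 -16.1] deg 0.55 F [-1.  -0.1  0. ] w 0.0007 n 1
[{"ax": 0.006, "ay": -0.002, "az": 0.007, "tx": -0.695, "ty": 0.04, "tz": 1.751, "claw": 1}]
```

>>> {"method": "send_rows", "body": {"plan": [{"ax":0.006,"ay":-0.002,"az":0.007,"tx":-0.7,"ty":0.05,"tz":0.8,"claw":1},{"ax":0,"ay":0,"az":0,"tx":0,"ty":0,"tz":0.7,"claw":1},{"ax":0,"ay":0,"az":0,"tx":0,"ty":0,"tz":0.35,"claw":1},{"ax":0,"ay":0,"az":0,"tx":0,"ty":0,"tz":0.35,"claw":1},{"ax":0,"ay":0,"az":0,"tx":0,"ty":0,"tz":0.35,"claw":1}]}}

```text
time_s: 24.33
tool_pos: [0.5984, -0.1276, 0.0854]
tcp_rot: [-2.715, -0.006, 0.993]
wrist_force: [-0.5, -6.9, 30.4]
grip_width: 0.0005
```

>>> {"method": "send_rows", "body": {"plan": [{"ax":0.003,"ay":0,"az":0,"tx":0,"ty":0,"tz":0.45,"claw":1},{"ax":0,"ay":0,"az":0,"tx":0,"ty":0,"tz":0.45,"claw":1}]}}

```text
time_s: 24.5
tool_pos: [0.5985, -0.1276, 0.0855]
tcp_rot: [-2.718, -0.007, 0.994]
wrist_force: [-2.5, -3.9, 24.4]
grip_width: 0.0004
```

```bash
python3 -c "
from h import *
rel('fr')
go(corner('fl',40),TR,1)"
```

```text
fr dx -0.6 dy -3.2 h 6.5 Faxial 22.2 F [-2.5 -3.9 24.4] t 24.5
24.5 err mm [ -64.  -122.2   30. ] deg 0.76 F [-2.5 -3.9 24.4] w 0.0004 n 4
[{"ax": 0.003, "ay": -0.0, "az": 0.001, "tx": -3.428, "ty": -0.023, "tz": -0.84, "claw": 1}, {"ax": 0.003, "ay": -0.0, "az": 0.001, "tx": -3.428, "ty": -0.021, "tz": -0.84, "claw": 1}, {"ax": 0.003, "ay": -0.0, "az": 0.001, "tx": -3.429, "ty": -0.019, "tz": -0.839, "claw": 1}, {"ax": 0.003, "ay": -0.0, "az": 0.001, "tx": -3.429, "ty": -0.017, "tz": -0.838, "claw": 1}]
```

>>> {"method": "send_rows", "body": {"plan": [{"ax":0.01,"ay":0,"az":0,"tx":0,"ty":0,"tz":-2,"claw":1},{"ax":0,"ay":0,"az":0,"tx":-2.5,"ty":0,"tz":-1,"claw":1},{"ax":0,"ay":0,"az":0,"tx":-4,"ty":0,"tz":0,"claw":1},{"ax":0,"ay":0,"az":0,"tx":-4,"ty":0,"tz":0,"claw":1},{"ax":0,"ay":0,"az":0,"tx":-3,"ty":0,"tz":0,"claw":1},{"ax":0,"ay":0,"az":0,"tx":0,"ty":0,"tz":0.8,"claw":1},{"ax":0,"ay":0,"az":0,"tx":0,"ty":0,"tz":0,"claw":1}]}}

```text
time_s: 25.08
tool_pos: [0.5344, -0.2503, 0.1103]
tcp_rot: [-2.719, -0.01, 0.998]
wrist_force: [1.0, 0.4, -0.2]
grip_width: 0.0003
```

```bash
python3 -c "
from h import *
rel('fl')
go(corner('fl',8),TR,1)"
```

```text
fl dx -2.3 dy 0.5 h 35.3 Faxial 0.1 F [ 1.   0.4 -0.2] t 25.0833
25.0833 err mm [-11.1   8.  -23.8] deg 0.94 F [ 1.   0.4 -0.2] w 0.0003 n 1
[{"ax": 0.013, "ay": -0.002, "az": 0.01, "tx": 0.044, "ty": -0.269, "tz": 2.729, "claw": 1}]
```

>>> {"method": "send_rows", "body": {"plan": [{"ax":0.013,"ay":-0.002,"az":0.01,"tx":0.05,"ty":-0.3,"tz":1.0,"claw":1},{"ax":0,"ay":0,"az":0,"tx":0,"ty":0,"tz":1.0,"claw":1},{"ax":0,"ay":0,"az":0,"tx":0,"ty":0,"tz":0.5,"claw":1},{"ax":0,"ay":0,"az":0,"tx":0,"ty":0,"tz":0.35,"claw":1},{"ax":0,"ay":0,"az":0,"tx":0,"ty":0,"tz":0.4,"claw":1},{"ax":0,"ay":0,"az":0,"tx":0,"ty":0,"tz":0.45,"claw":1}]}}

```text
time_s: 25.58
tool_pos: [0.5242, -0.2405, 0.0855]
tcp_rot: [-2.713, 0.0, 0.996]
wrist_force: [-3.0, -6.6, 35.5]
grip_width: 0.0003
```

>>> {"method": "send_rows", "body": {"plan": [{"ax":0.003,"ay":0,"az":0,"tx":0,"ty":0,"tz":0.55,"claw":1},{"ax":0,"ay":0,"az":0,"tx":0,"ty":0,"tz":0.6,"claw":1}]}}

```text
time_s: 25.75
tool_pos: [0.5242, -0.2405, 0.0854]
tcp_rot: [-2.717, 0.003, 1.0]
wrist_force: [-2.1, -6.6, 42.5]
grip_width: 0.0007
```

```bash
python3 -c "
from h import *
rel('fl')
go(corner('fl',7),TR,1)"
```

```text
fl dx -0.3 dy -2.1 h 6.9 Faxial 39.4 F [-2.1 -6.6 42.5] t 25.75
25.75 err mm [-1.3 -1.6  0.3] deg 0.98 F [-2.1 -6.6 42.5] w 0.0007 n 1
[{"ax": 0.011, "ay": 0.011, "az": 0.006, "tx": -0.205, "ty": -0.036, "tz": -0.012, "claw": 1}]
```

>>> {"method": "send_rows", "body": {"plan": [{"ax":0.01,"ay":0.01,"az":0,"tx":0,"ty":0,"tz":-2,"claw":1},{"ax":0,"ay":0,"az":0,"tx":0,"ty":0,"tz":-4,"claw":1},{"ax":0,"ay":0,"az":0,"tx":0,"ty":0,"tz":-4,"claw":1},{"ax":0,"ay":0,"az":0,"tx":0,"ty":0,"tz":-4,"claw":1},{"ax":0,"ay":0,"az":0,"tx":4,"ty":0,"tz":-2,"claw":1},{"ax":0,"ay":0,"az":0,"tx":4,"ty":0,"tz":0,"claw":1},{"ax":0,"ay":0,"az":0,"tx":4,"ty":-1,"tz":0,"claw":1},{"ax":0,"ay":0,"az":0,"tx":4,"ty":-2,"tz":0,"claw":1},{"ax":0,"ay":0,"az":0,"tx":4,"ty":-2,"tz":0,"claw":1},{"ax":0,"ay":0,"az":0,"tx":4,"ty":-2,"tz":0,"claw":1},{"ax":0,"ay":0,"az":0,"tx":4,"ty":-2,"tz":0,"claw":1},{"ax":0,"ay":0,"az":0,"tx":4,"ty":-2,"tz":0,"claw":1}]}}

```text
time_s: 26.75
tool_pos: [0.669, 0.0312, 0.2769]
tcp_rot: [-2.704, -0.005, 1.001]
wrist_force: [0.2, -0.2, 0.0]
grip_width: 0.0005
```

>>> {"method": "send_rows", "body": {"plan": [{"ax":0,"ay":0,"az":0,"tx":4,"ty":-1,"tz":0,"claw":1},{"ax":0,"ay":0,"az":0,"tx":4,"ty":-1,"tz":0,"claw":1},{"ax":0,"ay":0,"az":0,"tx":4,"ty":-1,"tz":0,"claw":1},{"ax":0,"ay":0,"az":0,"tx":3,"ty":-1,"tz":0,"claw":1},{"ax":0,"ay":0,"az":0,"tx":0,"ty":0,"tz":0,"claw":1},{"ax":0,"ay":0,"az":0,"tx":0,"ty":0,"tz":0,"claw":1}]}}

```text
time_s: 27.25
tool_pos: [0.7147, 0.1948, 0.2922]
tcp_rot: [-2.7, -0.006, 1.02]
wrist_force: [-0.3, -0.2, 0.1]
grip_width: 0.0007
```

```bash
python3 fin.py; python3 - <<'E'
from h import *
im,_=manip.read_camera('top'); cv2.imwrite('pics/end.png',im)
E
```

```text
scene 771 plane [0.     0.0091 6.3371] {'fl': 7.0, 'fr': 5.7, 'bl': 7.0, 'br': 5.7} ext [-55.8  54.3] [-66.4  79.4]
top 1948 plane [-9.0000e-04  5.2000e-03  6.5333e+00] {'fl': 6.9, 'fr': 6.2, 'bl': 6.8, 'br': 6.1} ext [-55.4  53. ] [-74.3  72. ]
{'time_s': np.float64(27.75), 'tool_pos': array([0.7154, 0.191 , 0.2935]), 'tcp_rot': array([-2.7006, -0.007 ,  1.0143]), 'wrist_force': array([ 0.3299,  0.0264, -0.2076]), 'grip_width': np.float64(0.0007), 'qpos': array([ 0.1294,  0.7207,  1.0278,  0.2826,  1.7328, -0.8887])}
```

View pics/end.png

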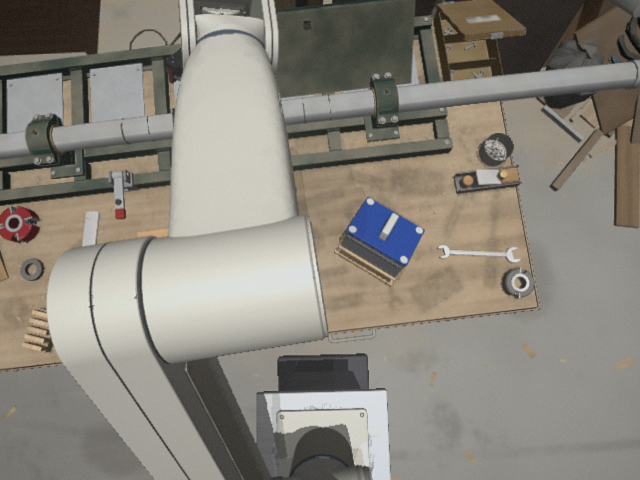

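```bash
python3 -c "
from bench import manip
print(manip.sign_off(), manip.state()['time_s'])"
```

```text
the job is handed in; nothing more can be done
the job is handed in; nothing more can be done
```

The lid is on the tub and sits flush, with all four seal corners pressed to a hard stop. I handed the job in at about 28 s, with the arm clear.

**What I did:** I picked the lid up by its grip, laid it on the fresh seal with about 17 N, then let go. I pressed the corners with the closed fingertips in the order front left, front right, back right, back left. Then I pressed the front left, back left and front right corners again to confirm. The highest force reading was about 46 N, below the 60 N at which the lid cracks.

**Last checks:**
- **Press depth:** each corner stopped hard 6.5–6.9 mm above my reference plane. First contact, read at the front left corner, was about 13 mm, so each went in about 6 mm. The last press peaked at about 28 N axial at front right and about 39–42 N at the other three corners.
- **Lid level:** the cameras put the plate about 5.5 mm lower than when it was first laid on, and the confirming presses did not change it.
- **Other objects:** in the last top view the spanner lies where it did at the start. The arm hid the offcut and the wedge, so I could not check those at the end, though I did not go near them.

**What disagreed:** the cameras still show a sideways slope of about 0.3–0.5° (0.7–1.3 mm from left to right). I put this down to error in my estimate of the tub's tilt, because every corner stopped hard and at about the same depth.

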